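# Turn a lidded gear box over and lift it off its contents

## Task

A change gear lies loose in the blue box that leans lid-up on the sloping rest: keep its loose yellow lid pinched shut while you turn it over, ease it down flat on its lid across the two steel bars without letting it fall over, and let go. Then lift the blue box straight off, so that the gear stays behind in the upturned lid on the bars, and stand the empty box mouth down on the free side of the black mat. Spill no gear, and leave the pulley, the oil bottle and the screw jar alone.

Things in the scene. Friction and masses are not known exactly. Their poses are not given: they have to be found in the camera images.
- box: Blue open box, outside 60 (x) x 106 (y) x 40 (z) mm, walls 3 mm, 0.22 kg. Origin: centre of its floor's outside; z out of the mouth to the lid. Starts leaning at 45 degrees, lid up and sideways, +y end lowest against the rest's lip. Its floor at y below +3 mm overhangs the rest freely, so a finger fits below it and one above the lid; there box and lid are 44 mm thick
- lid: Loose yellow slip-over lid, no latch, 68 (x) x 114 (y) mm, plate 4 mm thick, skirt 7 mm deep around the outside of the box with 1.5 mm play; 0.10 kg. Origin: centre of the plate's inner face, z outward; shut, it lies at (0, 0, 40 mm) in the box's frame. Upside down it is a tray 11 mm high; the box then stands 33 mm proud of the skirt
- gear: Steel change gear, 47 mm over its teeth (solid disc 44 mm), 16 mm thick at the hub, about 0.11 kg, loose inside the box and hidden until the box is lifted off. Origin at its centre, z its axis
- rest: Fixed grey sloping rest on a dark foot 110 x 85 mm. Origin on the bench, x along its width, z up. Its 45 degree shelf, 84 mm wide, falls towards +y, bears the lower half of the box and has a lip 12 mm high at its toe. The middle of the box's floor starts at (0, 0, 97.5 mm) in this frame. All of the rest is lower than 100 mm
- stand: Fixed black rubber mat, 300 (x) x 240 (y) x 4 mm, with two fixed steel bars on its +x half. Origin: centre of the mat's underside on the bench, z up. Each bar is 16 mm wide, 160 mm long (y -80 to +80) and its top is 38 mm above the bench; they run along y at x = +20 and +80 mm, leaving a 44 mm gap for a finger. The -x half of the mat is free
- pulley: Bystander: aluminium stepped pulley standing on its wide face, 96 mm across, 48 mm high; origin at the centre of its underside. Leave alone
- oil: Bystander: white bottle with red cap, 60 mm across, 160 mm high; origin at the centre of its underside. Leave alone
- screw_jar: Bystander: glass jar with steel cap, 60 mm across, 80 mm high; origin at the centre of its underside. Leave alone
Things that resemble listed ones, but are neither listed nor needed, are in the scene too. What is meant by the rest is not green, and is the smaller of those in its own colour. Several things have the shape of the box; the one meant has the colours described above.

How it is judged:
On the way, in this order (a step that is already met when the one before it is completed fails the run):
1. the box is turned lid-down, off the rest, with its lid shut and the gear inside (angle between box's own z axis and vertical above 2.1 rad and contact force between box and rest below 0.1 N and z of lid in the frame of box between 0.034 and 0.046 m and x of lid in the frame of box between -0.008 and 0.008 m and y of lid in the frame of box between -0.008 and 0.008 m and z of gear in the frame of box between 0 and 0.043 m and x of gear in the frame of box between -0.03 and 0.03 m and y of gear in the frame of box between -0.053 and 0.053 m), for 0.2 s.
2. the box lies flat on its lid on the bars, still shut, let go and at rest (angle between box's own z axis and vertical above 3.05 rad and x of lid in the frame of stand between 0.02 and 0.08 m and y of lid in the frame of stand between -0.045 and 0.045 m and height (world z) of lid between 0.038 and 0.047 m and linear speed of box below 0.02 m/s and contact force between the fingers and box below 0.1 N and contact force between the fingers and lid below 0.1 N and z of lid in the frame of box between 0.034 and 0.046 m and x of lid in the frame of box between -0.008 and 0.008 m and y of lid in the frame of box between -0.008 and 0.008 m and z of gear in the frame of box between 0 and 0.043 m and x of gear in the frame of box between -0.03 and 0.03 m and y of gear in the frame of box between -0.053 and 0.053 m), for 0.2 s.
At the end, for the whole second after the job is handed in: The lid lies upside down and flat on both bars (within 5 degrees), centred on them to 30 mm across and 45 mm along, the gear lying in it; the empty box stands mouth down on the mat's free side (within 5 degrees); all at rest (angle between each of lid, box's own z axis and vertical above 3.05 rad and x of lid in the frame of stand between 0.02 and 0.08 m and y of lid in the frame of stand between -0.045 and 0.045 m and height (world z) of lid between 0.038 and 0.047 m and x of gear in the frame of lid between -0.034 and 0.034 m and y of gear in the frame of lid between -0.057 and 0.057 m and z of gear in the frame of lid between -0.02 and 0 m and x of box in the frame of stand between -0.125 and -0.02 m and y of box in the frame of stand between -0.08 and 0.08 m and height (world z) of box below 0.05 m and linear speed of each of box, lid, gear below 0.02 m/s); the robot touches nothing.
It fails at once if the lid comes off the box before the box is lid-down (angle between box's own z axis and vertical below 2.1 rad and angle between lid's own z axis and vertical below 2.6 rad and distance between lid and box above 0.054 m).
It fails at once if the gear spills onto the stand, the bench or the rest (contact force between gear and stand above 0.05 N or contact force between gear and table above 0.05 N or contact force between gear and rest above 0.05 N).
It fails at once if the closed box falls over instead of being eased down (angular speed of lid above 7 rad/s).
It fails at once if the pulley, oil bottle or screw jar is moved by more than 3 cm (distance of any of pulley, oil, screw_jar from where it was at the start of the episode above 0.03 m).
It also fails if it takes over 69 s, if anything falls off the work surface, if the arm or the gripper's body presses on something with over 40 N, if the wrist force passes 120 N, or if a joint passes its speed limit or range.

## Robot

A 6-joint arm with a two-finger parallel gripper is mounted at the origin on the work surface. World frame = base frame: x ahead of the robot, y to its left, z up, the work surface at z = 0. Lengths are in m, angles in rad, forces in N, time in s.
With the tool pointing down it reaches from about 0.25 to 0.775 m from the base axis. Payload 4 kg.
Tool frame: the origin (TCP) lies between the finger pads; the fingertips stand 14 mm ahead of it and the grasp point (between the pads) lies 5 mm behind it; z points along the fingers, y is the direction in which the jaws open and shut (so a half turn about z gives the same grasp; the last joint's range is limited). The gripper opens to 94 mm and grips with 3 to 60 N. Pads are 16 mm wide; open, the fingers measure 119 mm over their backs; the gripper's body (75 mm by 177 mm) begins 78 mm behind the grasp point.
Start: joints at [-1.211, 0.087, 1.371, -0, 1.684, -0.103], TCP at [0.246, -0.492, 0.22] pointing down, gripper open.
Joint ranges: [-3.1, 3.1], [-0.76, 2.03], [0.27, 2.55], [-1.08, 4.22], [0.17, 2.65], [-2.57, 2.57]. Speed limits (rad/s): [2.79, 2.79, 3.14, 3.14, 3.14, 3.14].

## Interface

Orientations are given as [roll, pitch, yaw] about the fixed x, y, z axes, in that order (R = Rz(yaw) Ry(pitch) Rx(roll)).
In Python, from bench import robot, cams, spotter gives the robot as it stands.
- The arm moves only by the shell command python3 -m inch 'ROWS'. ROWS is JSON, a list of rows, each an object of numbers: "grip": the opening, from 0 (shut) to 1 (fully open); "dx", "dy", "dz": the shift along the tool's x, y, z in units of 25 mm (1.0 is 25 mm); "rx", "ry", "rz": the turn, a rotation vector about the tool's x, y, z in units of 5 degrees (1.0 is 5 degrees). A call has 1 to 12 rows; each row shifts and turns the pose as measured when the row begins, along the tool's axes as they then stand; what a row does not reach is not made up. A row lasts 1/8 s, in which the tool goes at most 62.5 mm and 10.7 degrees, less where a joint would pass 70% of its speed; a pose out of reach is approached as far as the arm can. A call is refused whole if a number of a shift passes 1 or a number of a turn 1, either way. A call with a gripper value outside its range is refused whole. The fingers move at their own pace and stop on an object; the grip force is fixed at half the most. Time passes only in rows, so rows that do not move let the fingers close. It gives the time, the measured TCP pose, the force and the opening at its end, in the units of the state.
- robot.get_obs(): the state, without advancing time (a new reading comes with each control period).
- cams.snapshot(name): name is "side" or "top" or "wrist"; returns a dict with "frame" (480x640x3 uint8, red, green, blue), "intrinsics" (3x3 intrinsics, pixels), "eye" and "orientation" of the camera in the world. Camera axes: x right, y up, looking along -z (the intrinsics and any distortion apply to the point x, -y, -z); pixel columns grow to the right and rows downward; lengths in m; the calibration is good to about 2 mm. A picture is of the moment at which its call begins. There is no depth.
- robot.close_job(): hands the job in, once; it reports no verdict.
Trained networks look in a picture, given as the dict that the camera call returned (one of the last four; its "shot" number tells which), for a name from the list of things; names that differ only in an ending like _2 or _b are one class to them, and where a whole thing is asked for, a point or a joint stands for the part that bears it (a point fixed in the world has none). Each returns a list of dicts, best first, with "score" (0 to 1); they miss things now and then, are a little off and sometimes report something else, mostly with a low value. They report only what shows in the picture. A call takes as long as a camera call. They do not tell look-alikes from the thing itself.
- spotter.regions_of(picture, query): "pixels" (480x640 bool, what is visible of it) and "extent" ([left, top, right, bottom] in pixels, round what is visible of it).
- spotter.place_of(picture, query): "pixel" ([column, row] in pixels: a listed point, or the origin of a listed thing).
The state is a dict: "time": time; "joint_positions": joint angles; "qvel": joint speeds; "joint_torque": joint torques, N m; "tool_pos": TCP position; "ee_rot": TCP orientation; "wrist_force": force on the tool from outside, world axes, zero at the start; "wrist_torque": the same for the moment, N m; "width": finger opening in m.
Only numpy, scipy, OpenCV 4.12 (cv2) and the standard library are available. Lean on these libraries where they do the work, as an engineer would, in place of code of your own. Each camera call takes 0.05 s, during which the arm holds its last target.

## Working session

There is one attempt and no reset: what is moved stays moved. The work goes in short steps, Python scripts to look and compute and a shell command to move; the robot and the scene stay as the last step left them, time stands still between calls to the robot, and variables do not carry over. Pictures are saved under pics/ and viewed, and the job is handed in when it is done.

```bash
ls; mkdir -p pics; cat > h.py <<'E'
import numpy as np, cv2
from scipy.spatial.transform import Rotation as R
from bench import robot,cams,spotter
def snap(n,f):
    p=cams.snapshot(n); cv2.imwrite('pics/'+f,p['frame'][:,:,::-1]); return p
def Rm(o):
    o=np.array(o,float)
    if o.shape==(3,3): return o
    if o.shape==(3,): return R.from_euler('xyz',o).as_matrix()
    raise Exception(o)
def ray(p,px):
    K=np.array(p['intrinsics']); d=np.linalg.solve(K,[px[0],px[1],1.]); d=np.array([d[0],-d[1],-d[2]])
    return np.array(p['eye']),Rm(p['orientation'])@d
def onz(p,px,z):
    e,d=ray(p,px); return e+d*(z-e[2])/d[2]
def proj(p,X):
    c=Rm(p['orientation']).T@(np.array(X)-np.array(p['eye'])); c=np.array([c[0],-c[1],-c[2]]); q=np.array(p['intrinsics'])@c; return q[:2]/q[2]
E
python3 - <<'E'
from h import *
for n in ['side','top','wrist']:
    p=snap(n,n+'0.png'); print(n,p['intrinsics'],p['eye'],p['orientation'],[k for k in p])
    for q in ['box','lid','rest','stand','pulley','oil','screw_jar']:
        print(q,[(round(r['score'],2),np.round(r['pixel'])) for r in spotter.place_of(p,q)])
print(robot.get_obs())
E
```

```text
pics
side [[496.99300757   0.         321.39765764]
 [  0.         496.99300757 243.13266756]
 [  0.           0.           1.        ]] [0.13218675 0.88422358 0.72181442] [ 9.81841161e-01 -2.63221320e-03 -2.68047304e+00] ['frame', 'intrinsics', 'eye', 'orientation', 'shot']
box [(0.9, array([286., 283.])), (0.74, array([347., 279.]))]
lid [(0.87, array([270., 274.]))]
rest [(0.96, array([186., 444.])), (0.57, array([285., 314.])), (0.56, array([380., 366.]))]
stand [(0.69, array([376., 242.]))]
pulley [(0.9, array([248., 242.]))]
oil [(0.66, array([206., 374.]))]
screw_jar [(0.71, array([248., 245.])), (0.58, array([388., 186.]))]
top [[566.41506696   0.         321.02912246]
 [  0.         566.41506696 241.6684212 ]
 [  0.           0.           1.        ]] [0.30643534 0.0208953  1.64826563] [ 0.16894233 -0.00610077 -1.55648023] ['frame', 'intrinsics', 'eye', 'orientation', 'shot']
box [(0.55, array([302., 283.]))]
lid [(0.74, array([246., 243.])), (0.62, array([254., 248.])), (0.47, array([191., 233.]))]
rest [(0.66, array([238., 330.])), (0.65, array([259., 249.])), (0.64, array
[... 522 characters left out ...]
ar []
{'time': 1.2, 'joint_positions': array([-1.21109067e+00,  8.71689534e-02,  1.37070055e+00, -1.86568248e-05,
        1.68359705e+00, -1.03104328e-01]), 'qvel': array([ 7.50681592e-05, -1.78499680e-03,  6.89233606e-04,  1.51416347e-04,
        6.23441669e-04, -2.56453575e-03]), 'joint_torque': array([ 8.77445291e-04, -3.40048850e+01, -3.02595198e+01,  7.18610804e-02,
        2.38075526e-02, -2.52822258e-05]), 'tool_pos': array([ 0.24554885, -0.49216107,  0.21952258]), 'ee_rot': array([3.14146913e+00, 3.14184390e-05, 4.62807885e-01]), 'wrist_force': array([-1.17133654,  0.10138775,  0.04426388]), 'wrist_torque': array([-0.00055058,  0.03406527, -0.00733416]), 'width': 0.09370478961845945}
```

View pics/side0.png

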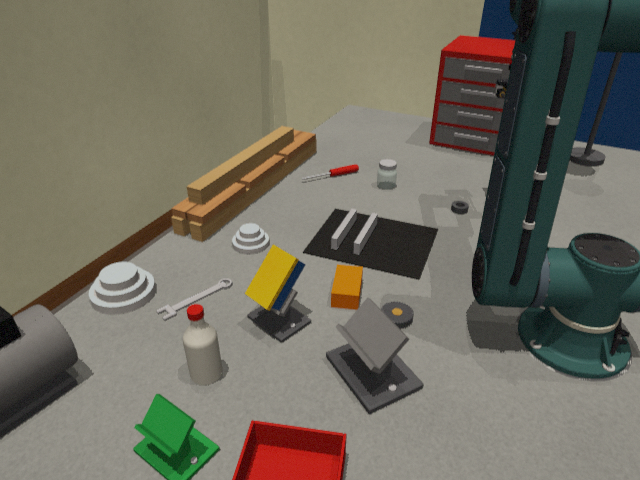

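View pics/top0.png

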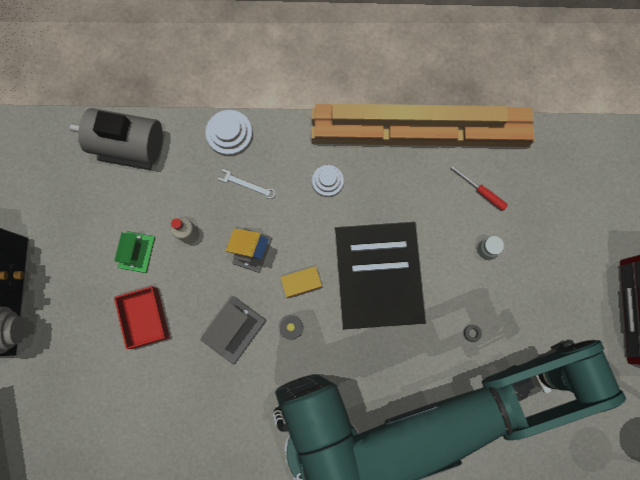

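```bash
python3 - <<'E'
from h import *
for n,(x0,y0,x1,y1) in {'side':(210,220,340,350),'top':(200,200,300,300)}.items():
    im=cv2.imread(f'pics/{n}0.png')[y0:y1,x0:x1]
    cv2.imwrite(f'pics/{n}0c.png',cv2.resize(im,(600,600),interpolation=cv2.INTER_CUBIC))
im=cv2.imread('pics/top0.png')[210:340,320:450]
cv2.imwrite('pics/stand0c.png',cv2.resize(im,(600,600),interpolation=cv2.INTER_CUBIC))
E
```

```text
(no output)
```

View pics/side0c.png

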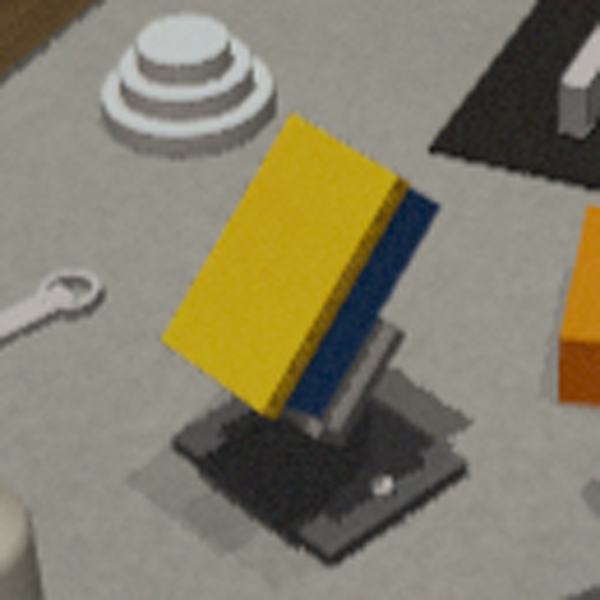

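View pics/top0c.png

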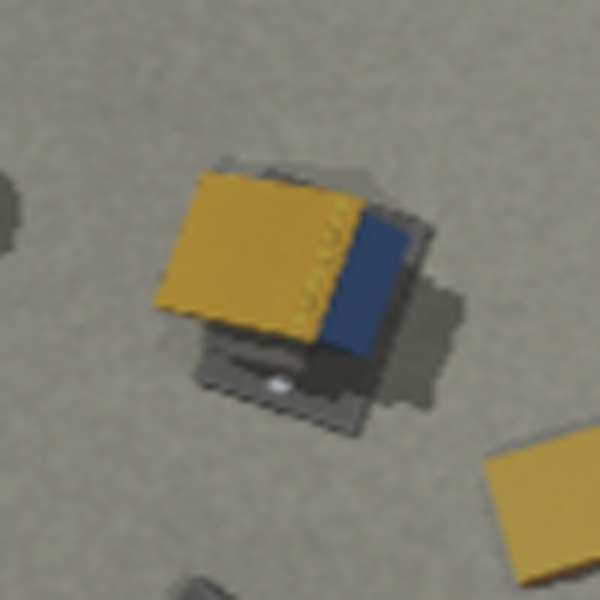

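View pics/stand0c.png

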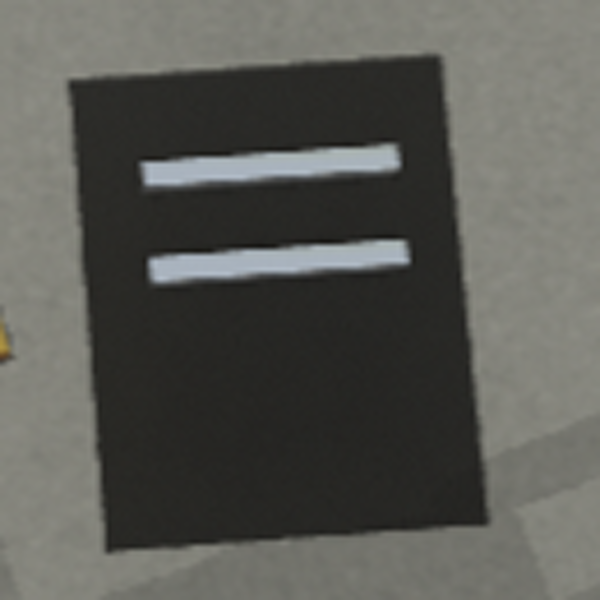

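```bash
cat > fit.py <<'E'
from h import *
from scipy.optimize import least_squares
import pickle
P={n:cams.snapshot(n) for n in ['side','top']}
pickle.dump(P,open('P.pkl','wb'))
s=lambda c:(210+c[0]*.21667-.4,220+c[1]*.21667-.4)
t=lambda c:(200+c[0]/6-.4,200+c[1]/6-.4)
m=lambda c:(320+c[0]*.21667-.4,210+c[1]*.21667-.4)
B=[('side',s((293,115)),(34,-57,44)),('side',s((405,180)),(-34,-57,44)),('side',s((268,418)),(-34,57,44)),('side',s((163,340)),(34,57,44)),
('top',t((205,172)),(34,57,44)),('top',t((155,307)),(-34,57,44)),('top',t((365,198)),(34,-57,33)),('top',t((315,342)),(-34,-57,33)),('top',t((410,233)),(30,-53,0)),('top',t((362,358)),(-30,-53,0))]
Q=R.from_euler('x',-45,degrees=True).as_matrix()
def box(v,X): return Rm([0,0,v[2]])@(Q@np.array(X)/1000+[0,0,.0975])+[v[0],v[1],0]
f=lambda v:np.concatenate([proj(P[c],box(v,X))-px for c,px,X in B])
r=least_squares(f,[.35,.2,0]);print('rest',r.x,np.degrees(r.x[2]));print(np.round(r.fun.reshape(-1,2),1))
for c in ['side','top']:
    BB=[b for b in B if b[0]==c]
    print(c,least_squares(lambda v:np.concatenate([proj(P[c],box(v,X))-px for c,px,X in BB]),r.x).x)
S=[('top',m((70,80)),(150,120,4)),('top',m((440,55)),(150,-120,4)),('top',m((488,522)),(-150,-120,4)),('top',m((107,550)),(-150,120,4)),
('top',m((141,160)),(88,80,38)),('top',m((399,143)),(88,-80,38)),('top',m((151,284)),(12,80,38)),('top',m((411,265)),(12,-80,38))]
g=lambda v:np.concatenate([proj(P[c],Rm([0,0,v[2]])@np.array(X)/1000+[v[0],v[1],0])-px for c,px,X in S])
r=least_squares(g,[.3,-.1,0]);print('stand',r.x,np.degrees(r.x[2]));print(np.round(r.fun.reshape(-1,2),1))
for q,z,px in [('pulley',.048,(327,178)),('oil',.16,(181,224)),('jar',.08,(493,245))]: print(q,onz(P['top'],px,z))
print('orange',onz(P['top'],(302,280),.044),'bigrest',onz(P['top'],(235,330),.05),'disc',onz(P['top'],(291,327),.01))
E
python3 fit.py
```

```text
rest [ 0.55412531  0.20532977 -0.3061911 ] -17.54345756588969
[[ 0.6 -1. ]
 [-0.1 -1.4]
 [ 0.1 -1.1]
 [ 0.4 -0. ]
 [-1.  -0.4]
 [-1.  -0.1]
 [-0.5  0.3]
 [-0.7  0.2]
 [-0.4 -0. ]
 [ 0.2 -0.1]]
side [ 0.55299717  0.20799887 -0.31123744]
top [ 0.55411293  0.20377939 -0.3072124 ]
stand [ 0.49321389 -0.1571479   0.0860857 ] 4.932347544987503
[[-0.1 -0.2]
 [ 0.4 -0.3]
 [ 0.3  0.3]
 [-0.2  0.3]
 [ 0.3  0.3]
 [-0.4  0.1]
 [ 0.3 -0.4]
 [-0.4 -0.2]]
pulley [7.68502500e-01 2.95784189e-04 4.80000000e-02]
oil [0.60259371 0.39077014 0.16      ]
jar [ 0.57196998 -0.46838496  0.08      ]
orange [0.46894051 0.0674809  0.044     ] bigrest [0.32588196 0.25111147 0.05      ] disc [0.33714673 0.09722518 0.01      ]
```

```bash
python3 -m inch '[{"grip":1,"dz":-1,"dx":0.6,"dy":-0.4},{"grip":1,"dz":-1,"dx":0.6,"dy":-0.4},{"grip":1,"dz":-1,"dx":1,"dy":-0.7},{"grip":1,"dx":1,"dy":-0.7},{"grip":1,"dx":1,"dy":-0.7},{"grip":1,"dx":1,"dy":-0.7}]'; python3 -c "
from h import *
o=robot.get_obs();print(repr(o['joint_positions']),repr(o['tool_pos']),repr(o['ee_rot']))"
python3 -m inch '[{"grip":1,"dx":1,"dy":-0.7},{"grip":1,"dx":1,"dy":-0.7},{"grip":1,"dx":1,"dy":-0.7,"ry":-1},{"grip":1,"dx":1,"dy":-0.7,"ry":-1,"rx":-1},{"grip":1,"dx":1,"dy":-0.7,"ry":-1,"rx":-1},{"grip":1,"rx":-1}]'; python3 -c "
from h import *
o=robot.get_obs();print(repr(o['joint_positions']),repr(o['tool_pos']),repr(o['ee_rot']))"
```

```text
array([-1.21111149e+00,  8.71929757e-02,  1.37068191e+00, -1.77858131e-05,
        1.68362015e+00, -1.03082278e-01]) array([ 0.2455392 , -0.49216695,  0.21951891]) array([3.14149737e+00, 2.76243303e-05, 4.62765109e-01])
array([-1.21111149e+00,  8.71929757e-02,  1.37068191e+00, -1.77858131e-05,
        1.68362015e+00, -1.03082278e-01]) array([ 0.2455392 , -0.49216695,  0.21951891]) array([3.14149737e+00, 2.76243303e-05, 4.62765109e-01])invalid input at $[0]: expected keys grip, dx, dy, dz, rx, ry, rz
invalid input at $[0]: expected keys grip, dx, dy, dz, rx, ry, rz
```

```bash
cat > st.py <<'E'
from h import *
o=robot.get_obs();print(repr((list(np.round(o['joint_positions'],5)),list(np.round(o['tool_pos'],5)),list(np.round(o['ee_rot'],5)))), 'w',round(o['width'],4),'f',np.round(o['wrist_force'],1),'t',o['time'])
E
python3 -m inch '[{"grip":1,"dx":0.6,"dy":-0.4,"dz":-1,"rx":0,"ry":0,"rz":0},{"grip":1,"dx":0.6,"dy":-0.4,"dz":-1,"rx":0,"ry":0,"rz":0},{"grip":1,"dx":1,"dy":-0.7,"dz":-1,"rx":0,"ry":0,"rz":0},{"grip":1,"dx":1,"dy":-0.7,"dz":0,"rx":0,"ry":0,"rz":0},{"grip":1,"dx":1,"dy":-0.7,"dz":0,"rx":0,"ry":0,"rz":0},{"grip":1,"dx":1,"dy":-0.7,"dz":0,"rx":0,"ry":0,"rz":0}]'; python3 st.py
python3 -m inch '[{"grip":1,"dx":1,"dy":-0.7,"dz":0,"rx":0,"ry":0,"rz":0},{"grip":1,"dx":1,"dy":-0.7,"dz":0,"rx":0,"ry":0,"rz":0},{"grip":1,"dx":1,"dy":-0.7,"dz":0,"rx":0,"ry":-1,"rz":0},{"grip":1,"dx":1,"dy":-0.7,"dz":0,"rx":-1,"ry":-1,"rz":0},{"grip":1,"dx":1,"dy":-0.7,"dz":0,"rx":-1,"ry":-1,"rz":0},{"grip":1,"dx":0,"dy":0,"dz":0,"rx":-1,"ry":0,"rz":0}]'; python3 st.py
```

```text
time: 2.05
tool_pos: [0.323, -0.3513, 0.2966]
ee_rot: [-3.141, -0.001, 0.458]
wrist_force: [-0.1, -0.0, 0.8]
width: 0.094
([np.float64(-0.94701), np.float64(-0.07772), np.float64(1.38502), np.float64(0.0011), np.float64(1.83467), np.float64(0.16576)], [np.float64(0.32298), np.float64(-0.35129), np.float64(0.29656)], [np.float64(-3.14105), np.float64(-0.00099), np.float64(0.45831)]) w 0.094 f [-0.1 -0.   0.8] t 2.05
time: 2.8
tool_pos: [0.3991, -0.2136, 0.2888]
ee_rot: [2.866, 0.266, 0.441]
wrist_force: [-0.2, 0.4, 0.6]
width: 0.0938
([np.float64(-0.33982), np.float64(-0.14823), np.float64(1.51095), np.float64(-0.38702), np.float64(1.75191), np.float64(0.67758)], [np.float64(0.39914), np.float64(-0.21363), np.float64(0.28885)], [np.float64(2.86589), np.float64(0.26575), np.float64(0.44056)]) w 0.0938 f [-0.2  0.4  0.6] t 2.8
```

```bash
cat > kin.py <<'E'
import numpy as np
from scipy.spatial.transform import Rotation as R
from scipy.optimize import least_squares
D=[([-1.21109067,.0871689534,1.37070055,-1.87e-5,1.68359705,-.103104328],[.24554885,-.49216107,.21952258],[3.14146913,3.1e-5,.462807885]),
([-0.94701,-0.07772,1.38502,.0011,1.83467,.16576],[.32298,-.35129,.29656],[-3.14105,-.00099,.45831]),
([-0.33982,-0.14823,1.51095,-0.38702,1.75191,0.67758],[.39914,-.21363,.28885],[2.86589,.26575,.44056])]
rz=lambda a:R.from_euler('z',a).as_matrix(); ry=lambda a:R.from_euler('y',a).as_matrix()
def fk(q,L):
    A=rz(q[0])@ry(q[1]); p=np.array([0,0,L[0]])+A@[0,0,L[1]]
    B=A@ry(q[2]); p=p+B@[L[4],0,L[2]]
    C=B@rz(q[3])@ry(q[4])@rz(q[5])@rz(np.pi/2); p=p+C@[0,0,L[3]]
    return p,C
def res(L): return np.concatenate([fk(d[0],L)[0]-d[1] for d in D])
fit=least_squares(res,[.3,.4,.4,.25,0]); L=fit.x
lo=np.array([-3.1,-.76,.27,-1.08,.17,-2.57]);hi=np.array([3.1,2.03,2.55,4.22,2.65,2.57])
def ik(p,C,q0,margin=.03,n=1,seed=0):
    f=lambda q:np.concatenate([(fk(q,L)[0]-p)*5,R.from_matrix(fk(q,L)[1].T@C).as_rotvec()])
    best=[];rg=np.random.default_rng(seed)
    for k in range(n):
        s=np.clip(q0,lo+.05,hi-.05) if k==0 else rg.uniform(lo+.05,hi-.05)
        r=least_squares(f,s,bounds=(lo+margin,hi-margin),xtol=1e-10)
        if np.abs(r.fun).max()<1e-3 and not any(np.abs(r.x-b).max()<.02 for b in best): best.append(r.x)
    return best
if __name__=='__main__':
    print(L,np.abs(fit.fun).max())
    for d in D: print(R.from_matrix(fk(d[0],L)[1].T@R.from_euler('xyz',d[2]).as_matrix()).magnitude())
E
python3 kin.py
```

```text
[0.00258873 0.42896313 0.5043517  0.18815054 0.07608038] 0.0529802370466991
4.607758756588038e-07
7.18006416275411e-06
6.639015143871751e-06
```

```bash
python3 - <<'E'
s=open('kin.py').read()
a=s.index('def fk'); b=s.index('lo=np')
s=s[:a]+'''def fk(q,L):
    A=rz(q[0]); p=A@[L[5],0,L[0]]; A=A@ry(q[1]); p=p+A@[0,0,L[1]]
    B=A@ry(q[2]); p=p+B@[L[4],0,L[2]]
    C=B@rz(q[3])@ry(q[4])@rz(q[5])@rz(np.pi/2); p=p+C@[0,0,L[3]]
    return p,C
def res(L): return np.concatenate([fk(d[0],L)[0]-d[1] for d in D])
fit=least_squares(res,[.35,.4,.4,.25,0,0]); L=fit.x
'''+s[b:]
open('kin.py','w').write(s)
E
python3 kin.py
```

```text
[ 0.00247342  0.42881264  0.51617133  0.18807041  0.07822233 -0.01204056] 0.05300415508589537
4.607758756588038e-07
7.18006416275411e-06
6.639015143871751e-06
```

```bash
sed -i "s/p=A@\[L\[5\],0,L\[0\]\]/p=A@[L[5],L[6],L[0]]/; s/.25,0,0\]/.25,0,0,.05]/" kin.py; python3 kin.py
```

```text
[1.52595274e-01 4.49028944e-01 4.99786294e-01 3.36629580e-01
 1.00726727e-01 8.03788202e-06 5.66021975e-02] 3.8705787452908424e-06
4.607758756588038e-07
7.18006416275411e-06
6.639015143871751e-06
```

```bash
cat > plan.py <<'E'
from kin import *
np.set_printoptions(precision=3,suppress=True)
r0=np.array([.554,.205]);ry_=-.3062
st=np.array([.4932,-.1571]);sy=.0861
Q=R.from_euler('z',ry_)*R.from_euler('x',-45,degrees=True)
bx,by,bz=Q.as_matrix().T
o=np.array([*r0,.0975])
yg=-.020
def grasp(sgn,back=0.):
    z=by; y=sgn*bz; x=np.cross(y,z)
    return o+(yg-back)*by+.022*bz, np.stack([x,y,z],1)
def setd(hsign,sgn,delta,lift=0,off=np.array([.05,0.]),dyaw=0):
    # heading along hsign*stand y
    a=sy+dyaw; h=hsign*np.array([-np.sin(a),np.cos(a),0]); 
    z=h*np.cos(delta)-np.array([0,0,1])*np.sin(delta)
    bzz=-np.array([0,0,1])*np.cos(delta)-h*np.sin(delta)
    y=sgn*bzz; x=np.cross(y,z)
    ca,sa=np.cos(sy),np.sin(sy)
    c=st+np.array([ca*off[0]-sa*off[1],sa*off[0]+ca*off[1]])
    # far lower lid corner (57,44) at horizontal c+h*.057, z .038
    e=np.array([*c,0])+h*.057; e[2]=.038+lift
    tcp=e-(.057-yg)*z-.022*bzz
    return tcp,np.stack([x,y,z],1)
if __name__=='__main__':
    for s in (1,-1):
        p,C=grasp(s);print('G',s,p);print([q for q in ik(p,C,np.zeros(6),n=25)])
    for h in (1,-1):
        for s in (1,-1):
            for d in (14,20,30,45):
                p,C=setd(h,s,np.radians(d)); print('S',h,s,d,p,ik(p,C,np.zeros(6),n=25))
E
python3 plan.py
```

```text
G 1 [0.554 0.206 0.127]
[array([-0.16 ,  0.062,  1.791,  0.822,  1.271, -1.673])]
G -1 [0.554 0.206 0.127]
[array([-0.16 ,  0.062,  1.791,  0.822,  1.271,  1.469])]
S 1 1 14 [ 0.544 -0.165  0.078] [array([-0.784,  0.84 ,  1.144,  0.878,  2.192,  0.813])]
S 1 1 20 [ 0.544 -0.161  0.085] [array([-0.771,  0.768,  1.175,  0.818,  2.138,  0.809])]
S 1 1 30 [ 0.543 -0.151  0.096] [array([-0.74 ,  0.648,  1.228,  0.72 ,  2.045,  0.813])]
S 1 1 45 [ 0.541 -0.135  0.108] [array([-0.669,  0.474,  1.314,  0.575,  1.897,  0.85 ])]
S 1 -1 14 [ 0.544 -0.165  0.078] [array([-0.784,  0.84 ,  1.144,  0.878,  2.192, -2.329])]
S 1 -1 20 [ 0.544 -0.161  0.085] [array([-0.771,  0.768,  1.175,  0.818,  2.138, -2.333])]
S 1 -1 30 [ 0.543 -0.151  0.096] [array([-0.74 ,  0.648,  1.228,  0.72 ,  2.045, -2.329])]
S 1 -1 45 [ 0.541 -0.135  0.108] [array([-0.669,  0.474,  1.314,  0.575,  1.897, -2.292])]
S -1 1 14 [ 0.542 -0.14   0.078] []
S -1 1 20 [ 0.542 -0.145  0.085] []
S -1 1 30 [ 0.543 -0.154  0.096] []
S -1 1 45 [ 0.545 -0.171  0.108] [array([ 0.019,  0.179,  1.702, -0.82 ,  1.307, -1.394])]
S -1 -1 14 [ 0.542 -0.14   0.078] []
S -1 -1 20 [ 0.542 -0.145  0.085] []
S -1 -1 30 [ 0.543 -0.154  0.096] []
S -1 -1 45 [ 0.545 -0.171  0.108] [array([ 0.019,  0.179,  1.702, -0.82 ,  1.307,  1.748])]
```

```bash
cat > go.py <<'E'
from plan import *
from h import robot
def cur():
    o=robot.get_obs(); return o['joint_positions'],np.array(o['tool_pos']),R.from_euler('xyz',o['ee_rot']).as_matrix()
def delta(p,C,N=None):
    q,p0,C0=cur()
    rv=R.from_matrix(C0.T@C).as_rotvec(degrees=True)/5
    d=(p-p0)/.025
    print('q',q,'p',p0); print('target q',ik(p,C,q),'p',p)
    print('shift now-frame',C0.T@d,'| in target frame',C.T@d,'| rot units',rv,'norm',np.linalg.norm(rv))
E
python3 - <<'E'
from go import *
p,C=grasp(1,.12); delta(p,C)
E
```

```text
q [-0.34  -0.148  1.511 -0.387  1.752  0.678] p [ 0.399 -0.214  0.289]
target q [array([-0.34 , -0.049,  1.722,  0.786,  1.523, -1.666])] p [0.529 0.125 0.212]
shift now-frame [10.916 -9.734 -2.533] | in target frame [-0.859  8.078 12.422] | rot units [ -6.344  15.33  -23.253] norm 28.5645360913037
```

```bash
cat >> go.py <<'E'
from scipy.spatial.transform import Slerp
def sim(p0,C0,p1,C1,q,N=12,show=1):
    rv=R.from_matrix(C0.T@C1).as_rotvec()
    for k in range(1,N+1):
        C=C0@R.from_rotvec(rv*k/N).as_matrix(); p=p0+(p1-p0)*k/N
        s=ik(p,C,q)
        if not s: print(k,'FAIL',p); return q
        if np.abs(s[0]-q).max()>.8: print('jump')
        q=s[0]
        if show: print(k,q,'tcp',p)
    return q
E
python3 - <<'E'
from go import *
q,p0,C0=cur(); p,C=grasp(1,.12)
print('rot at place'); q1=sim(p0,C0,p0+[0,.05,.03],C,q); print('then shift'); sim(p0+[0,.05,.03],C,p,C,q1,5)
E
```

```text
rot at place
1 [-0.378 -0.235  1.569 -0.316  1.667  0.473] tcp [ 0.399 -0.209  0.291]
2 [-0.441 -0.313  1.619 -0.216  1.595  0.243] tcp [ 0.399 -0.205  0.294]
3 [-0.528 -0.375  1.658 -0.087  1.547 -0.014] tcp [ 0.399 -0.201  0.296]
4 [-0.636 -0.416  1.686  0.065  1.531 -0.29 ] tcp [ 0.399 -0.197  0.299]
5 [-0.75  -0.431  1.7    0.223  1.551 -0.571] tcp [ 0.399 -0.193  0.301]
6 [-0.855 -0.417  1.7    0.368  1.604 -0.841] tcp [ 0.399 -0.189  0.304]
7 [-0.938 -0.377  1.687  0.486  1.679 -1.087] tcp [ 0.399 -0.184  0.306]
8 [-0.994 -0.318  1.661  0.574  1.764 -1.307] tcp [ 0.399 -0.18   0.309]
9 [-1.022 -0.245  1.624  0.635  1.853 -1.505] tcp [ 0.399 -0.176  0.311]
10 [-1.026 -0.165  1.577  0.674  1.942 -1.685] tcp [ 0.399 -0.172  0.314]
11 [-1.013 -0.083  1.523  0.694  2.03  -1.851] tcp [ 0.399 -0.168  0.316]
12 [-0.984 -0.003  1.463  0.7    2.117 -2.009] tcp [ 0.399 -0.164  0.319]
then shift
1 [-0.872 -0.052  1.553  0.721  2.013 -1.943] tcp [ 0.425 -0.106  0.297]
2 [-0.748 -0.084  1.625  0.741  1.9   -1.873] tcp [ 0.451 -0.048  0.276]
3 [-0.615 -0.094  1.677  0.759  1.779 -1.802] tcp [0.477 0.01  0.255]
4 [-0.477 -0.083  1.71   0.774  1.651 -1.732] tcp [0.503 0.068 0.233]
5 [-0.34  -0.049  1.722  0.786  1.523 -1.666] tcp [0.529 0.125 0.212]
```

```bash
python3 -m inch '[{"grip":1,"dx":0,"dy":0,"dz":-0.3,"rx":-0.27,"ry":0.66,"rz":-1},{"grip":1,"dx":0,"dy":0,"dz":-0.3,"rx":-0.27,"ry":0.66,"rz":-1},{"grip":1,"dx":0,"dy":0,"dz":-0.3,"rx":-0.27,"ry":0.66,"rz":-1},{"grip":1,"dx":0,"dy":0,"dz":-0.3,"rx":-0.27,"ry":0.66,"rz":-1},{"grip":1,"dx":0,"dy":0,"dz":0,"rx":-0.27,"ry":0.66,"rz":-1},{"grip":1,"dx":0,"dy":0,"dz":0,"rx":-0.27,"ry":0.66,"rz":-1},{"grip":1,"dx":0,"dy":0,"dz":0,"rx":-0.27,"ry":0.66,"rz":-1},{"grip":1,"dx":0,"dy":0,"dz":0,"rx":-0.27,"ry":0.66,"rz":-1},{"grip":1,"dx":0,"dy":0,"dz":0,"rx":-0.27,"ry":0.66,"rz":-1},{"grip":1,"dx":0,"dy":0,"dz":0,"rx":-0.27,"ry":0.66,"rz":-1},{"grip":1,"dx":0,"dy":0,"dz":0,"rx":-0.27,"ry":0.66,"rz":-1},{"grip":1,"dx":0,"dy":0,"dz":0,"rx":-0.27,"ry":0.66,"rz":-1}]'; python3 - <<'E'
from go import *
p,C=grasp(1,.12); delta(p,C)
E
```

```text
time: 4.3
tool_pos: [0.3997, -0.1976, 0.3203]
ee_rot: [2.678, -0.047, 1.716]
wrist_force: [-0.2, 0.9, -0.7]
width: 0.094
q [-0.911 -0.383  1.653  0.424  1.661 -0.961] p [ 0.4   -0.198  0.32 ]
target q [array([-0.34 , -0.049,  1.722,  0.786,  1.523, -1.666])] p [0.529 0.125 0.212]
shift now-frame [11.822  4.054  7.498] | in target frame [-1.029  6.753 12.875] | rot units [ -2.989   7.129 -10.722] norm 13.218180847081634
```

```bash
python3 -m inch '[{"grip":1,"dx":0,"dy":0,"dz":0,"rx":-0.27,"ry":0.66,"rz":-1},{"grip":1,"dx":0,"dy":0,"dz":0,"rx":-0.27,"ry":0.66,"rz":-1},{"grip":1,"dx":0,"dy":0,"dz":0,"rx":-0.27,"ry":0.66,"rz":-1},{"grip":1,"dx":0,"dy":0,"dz":0,"rx":-0.27,"ry":0.66,"rz":-1},{"grip":1,"dx":0,"dy":0,"dz":0,"rx":-0.27,"ry":0.66,"rz":-1},{"grip":1,"dx":0,"dy":0,"dz":0,"rx":-0.27,"ry":0.66,"rz":-1},{"grip":1,"dx":0,"dy":0,"dz":0,"rx":-0.27,"ry":0.66,"rz":-1},{"grip":1,"dx":0,"dy":0.5,"dz":0.7,"rx":-0.27,"ry":0.66,"rz":-1},{"grip":1,"dx":0,"dy":0.6,"dz":1,"rx":-0.27,"ry":0.66,"rz":-1},{"grip":1,"dx":0,"dy":0.6,"dz":1,"rx":-0.2,"ry":0.5,"rz":-0.7},{"grip":1,"dx":0,"dy":0.6,"dz":1,"rx":0,"ry":0,"rz":0},{"grip":1,"dx":0,"dy":0.6,"dz":1,"rx":0,"ry":0,"rz":0}]'; python3 - <<'E'
from go import *
p,C=grasp(1,.12); delta(p,C)
E
```

```text
time: 5.8
tool_pos: [0.4607, -0.0818, 0.2804]
ee_rot: [2.386, -0.014, 2.755]
wrist_force: [-0.2, 0.3, 0.4]
width: 0.0941
q [-0.785 -0.062  1.582  0.722  1.889 -1.825] p [ 0.461 -0.082  0.28 ]
target q [array([-0.34 , -0.049,  1.722,  0.786,  1.523, -1.666])] p [0.529 0.125 0.212]
shift now-frame [0.558 4.455 7.966] | in target frame [-0.101  4.237  8.103] | rot units [-0.333  0.521 -0.774] norm 0.9909196661627409
```

```bash
python3 -m inch '[{"grip":1,"dx":0,"dy":0.7,"dz":1,"rx":-0.16,"ry":0.26,"rz":-0.4},{"grip":1,"dx":0,"dy":0.7,"dz":1,"rx":-0.16,"ry":0.26,"rz":-0.4},{"grip":1,"dx":0,"dy":0.7,"dz":1,"rx":0,"ry":0,"rz":0},{"grip":1,"dx":0,"dy":0.7,"dz":1,"rx":0,"ry":0,"rz":0},{"grip":1,"dx":0,"dy":0.7,"dz":1,"rx":0,"ry":0,"rz":0},{"grip":1,"dx":0,"dy":0.5,"dz":1,"rx":0,"ry":0,"rz":0},{"grip":1,"dx":0,"dy":0.2,"dz":0.7,"rx":0,"ry":0,"rz":0},{"grip":1,"dx":0,"dy":0,"dz":0,"rx":0,"ry":0,"rz":0}]'; python3 - <<'E'
from go import *
p,C=grasp(1,.12); delta(p,C)
from h import snap
snap('side','side1.png');snap('wrist','wrist1.png')
E
```

```text
time: 6.8
tool_pos: [0.5226, 0.1077, 0.2325]
ee_rot: [2.36, 0.003, 2.842]
wrist_force: [0.7, 0.4, -0.3]
width: 0.094
q [-0.378 -0.066  1.694  0.779  1.583 -1.669] p [0.523 0.108 0.232]
target q [array([-0.34 , -0.049,  1.722,  0.786,  1.523, -1.666])] p [0.529 0.125 0.212]
shift now-frame [-0.024 -0.041  1.11 ] | in target frame [-0.022 -0.046  1.11 ] | rot units [-0.044 -0.026  0.075] norm 0.09117800831473538
```

View pics/side1.png

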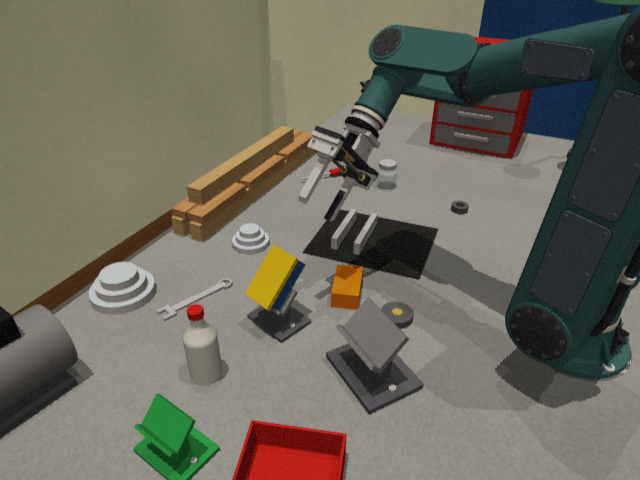

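View pics/wrist1.png

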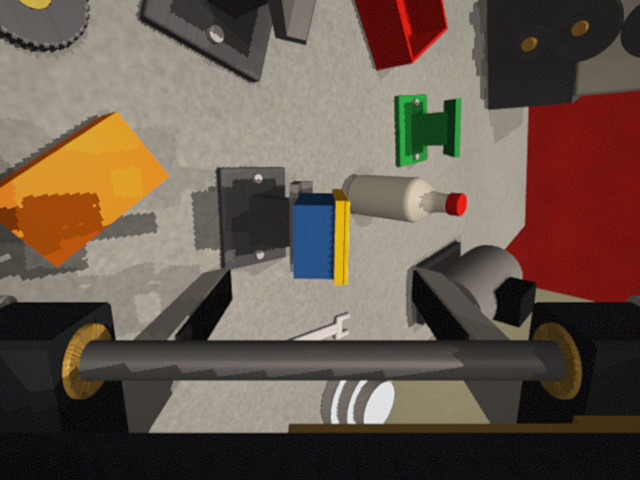

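```bash
python3 - <<'E'
from h import *; import pickle
from plan import Q,o
p=cams.snapshot('wrist')
im=p['frame'][:,:,::-1].copy()
big=cv2.resize(im[170:300,260:380],(720,780),interpolation=cv2.INTER_CUBIC)[:600]
for X in [(30,-53,0),(-30,-53,0),(34,-57,44),(-34,-57,44),(34,-57,33),(-34,-57,33)]:
    u=proj(p,o+Q.as_matrix()@(np.array(X)/1000)); print(X,u)
    c=((u-[260,170]+.5)*6).astype(int); cv2.circle(big,tuple(int(v) for v in c),4,(0,0,255),1)
cv2.imwrite('pics/w1c.png',big)
t=np.array(robot.get_obs()['tool_pos']); C=Rm(robot.get_obs()['ee_rot'])
print('tcp',proj(p,t),'tcp+120z',proj(p,t+C[:,2]*.12))
E
```

```text
(30, -53, 0) [291.645 276.031]
(-30, -53, 0) [290.708 202.171]
(34, -57, 44) [346.141 282.789]
(-34, -57, 44) [348.113 197.982]
(34, -57, 33) [332.426 282.688]
(-34, -57, 33) [333.629 197.881]
tcp [318.823 296.392] tcp+120z [319.82  240.012]
```

View pics/w1c.png

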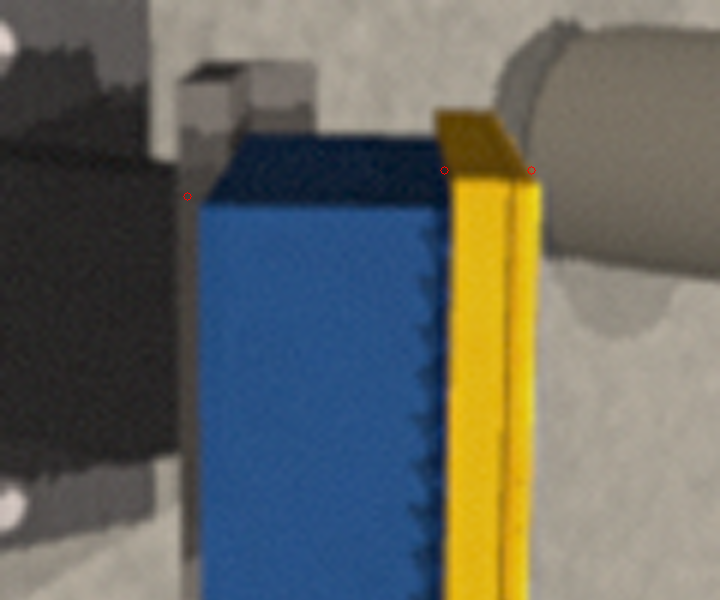

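```bash
python3 -m inch '[{"grip":1,"dx":0,"dy":0,"dz":1,"rx":-0.05,"ry":0,"rz":0.08},{"grip":1,"dx":0,"dy":0,"dz":1,"rx":0,"ry":0,"rz":0},{"grip":1,"dx":-0.03,"dy":0,"dz":1,"rx":0,"ry":0,"rz":0},{"grip":1,"dx":-0.03,"dy":0,"dz":1,"rx":0,"ry":0,"rz":0},{"grip":1,"dx":0,"dy":0,"dz":0.8,"rx":0,"ry":0,"rz":0},{"grip":1,"dx":0,"dy":0,"dz":0.4,"rx":0,"ry":0,"rz":0},{"grip":1,"dx":0,"dy":0,"dz":0,"rx":0,"ry":0,"rz":0}]'; python3 - <<'E'
from go import *
p,C=grasp(1,0); delta(p,C)
from h import snap
snap('side','side2.png');snap('wrist','wrist2.png')
E
```

```text
time: 7.82
tool_pos: [0.5584, 0.1878, 0.1433]
ee_rot: [2.357, 0.009, 2.824]
wrist_force: [0.0, -0.2, 0.1]
width: 0.0937
q [-0.195  0.044  1.773  0.813  1.304 -1.669] p [0.558 0.188 0.143]
target q [array([-0.16 ,  0.062,  1.791,  0.822,  1.271, -1.673])] p [0.554 0.206 0.127]
shift now-frame [0.389 0.009 0.916] | in target frame [0.375 0.009 0.922] | rot units [-0.007  0.171 -0.018] norm 0.17244661334670403
```

View pics/wrist2.png

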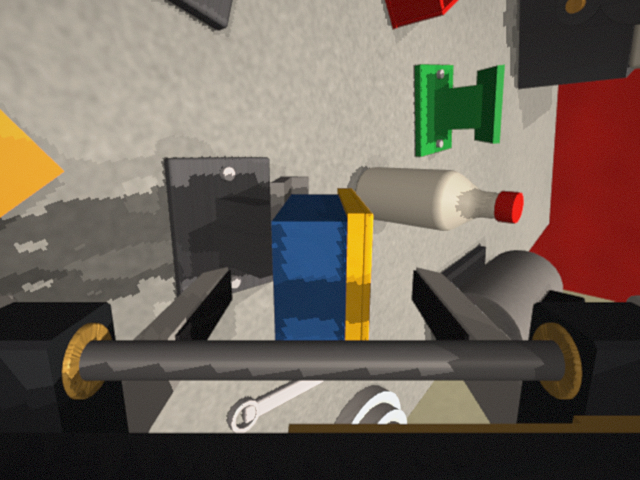

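View pics/side2.png

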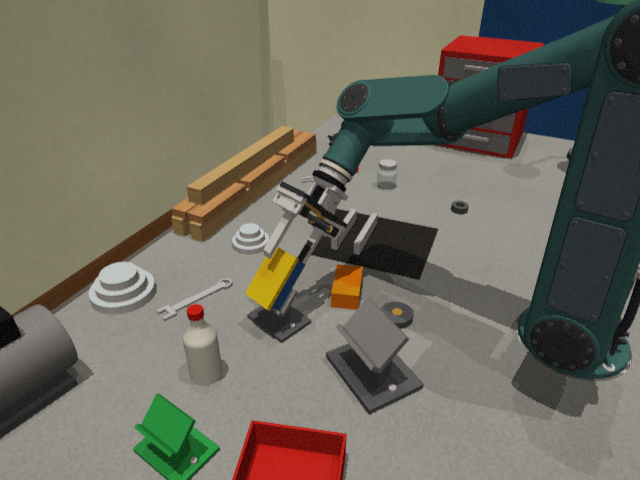

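```bash
python3 -m inch '[{"grip":1,"dx":0.3,"dy":0,"dz":0.2,"rx":0,"ry":0.17,"rz":0},{"grip":1,"dx":0.05,"dy":0,"dz":0.5,"rx":0,"ry":0,"rz":0},{"grip":1,"dx":0,"dy":0,"dz":0.2,"rx":0,"ry":0,"rz":0},{"grip":1,"dx":0,"dy":0,"dz":0,"rx":0,"ry":0,"rz":0}]'; python3 - <<'E'
from go import *
p,C=grasp(1,0); delta(p,C)
E
```

```text
time: 8.43
tool_pos: [0.5558, 0.2057, 0.1284]
ee_rot: [2.356, 0.002, 2.833]
wrist_force: [0.3, 0.5, -0.1]
width: 0.0939
q [-0.161  0.061  1.788  0.821  1.27  -1.671] p [0.556 0.206 0.128]
target q [array([-0.16 ,  0.062,  1.791,  0.822,  1.271, -1.673])] p [0.554 0.206 0.127]
shift now-frame [ 0.06  -0.028  0.041] | in target frame [ 0.06  -0.028  0.042] | rot units [-0.001  0.034 -0.001] norm 0.03446036791018467
```

```bash
python3 -m inch '[{"grip":0.6,"dx":0,"dy":0,"dz":0,"rx":0,"ry":0,"rz":0},{"grip":0.5,"dx":0,"dy":0,"dz":0,"rx":0,"ry":0,"rz":0},{"grip":0.45,"dx":0,"dy":0,"dz":0,"rx":0,"ry":0,"rz":0},{"grip":0.3,"dx":0,"dy":0,"dz":0,"rx":0,"ry":0,"rz":0},{"grip":0,"dx":0,"dy":0,"dz":0,"rx":0,"ry":0,"rz":0},{"grip":0,"dx":0,"dy":0,"dz":0,"rx":0,"ry":0,"rz":0},{"grip":0,"dx":0,"dy":0,"dz":0,"rx":0,"ry":0,"rz":0}]'; python3 st.py;python3 - <<'E'
from go import *
p,C=grasp(1,0); delta(p,C)
from h import snap
snap('side','side3.png');snap('wrist','wrist3.png')
E
```

```text
time: 9.3
tool_pos: [0.5561, 0.2051, 0.1285]
ee_rot: [2.357, 0.003, 2.833]
wrist_force: [0.5, -0.4, 0.7]
width: 0.0439
([np.float64(-0.16144), np.float64(0.06081), np.float64(1.78802), np.float64(0.8203), np.float64(1.27034), np.float64(-1.67119)], [np.float64(0.55606), np.float64(0.20505), np.float64(0.12854)], [np.float64(2.35698), np.float64(0.00275), np.float64(2.83262)]) w 0.0439 f [ 0.5 -0.4  0.7] t 9.3
q [-0.161  0.061  1.788  0.82   1.27  -1.671] p [0.556 0.205 0.129]
target q [array([-0.16 ,  0.062,  1.791,  0.822,  1.271, -1.673])] p [0.554 0.206 0.127]
shift now-frame [ 0.078 -0.017  0.059] | in target frame [ 0.078 -0.017  0.059] | rot units [-0.009  0.045 -0.   ] norm 0.045728406649002976
```

View pics/wrist3.png

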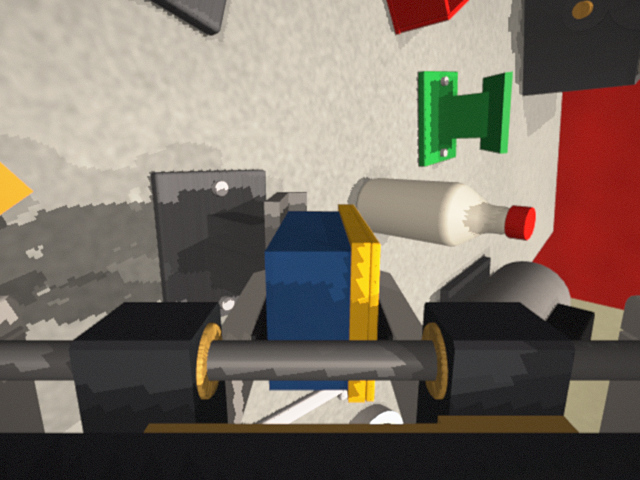

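```bash
python3 - <<'E'
from go import *
q,p0,C0=cur()
pm=np.array([.53,.12,.32]); qa=sim(p0,C0,pm,C0,q,3)
tp,TC=setd(1,1,np.radians(45),.10); print(tp)
# roll + about tool z 90 twice
rv=R.from_matrix(C0.T@TC).as_rotvec(degrees=True)/5; print('rot',rv,np.linalg.norm(rv))
Cm=C0@R.from_euler('z',90,degrees=True).as_matrix(); p2=np.array([.54,0,.32])
qb=sim(pm,C0,p2,Cm,qa,6); print(R.from_matrix(Cm.T@TC).as_rotvec(degrees=True)/5)
qc=sim(p2,Cm,tp,TC,qb,8)
for d in (20,):
  tp2,TC2=setd(1,1,np.radians(d),.03); qd=sim(tp,TC,tp2,TC2,qc,4)
E
```

```text
1 [-0.223 -0.015  1.729  0.794  1.407 -1.614] tcp [0.547 0.177 0.192]
2 [-0.286 -0.066  1.648  0.785  1.545 -1.564] tcp [0.539 0.148 0.256]
3 [-0.35  -0.094  1.548  0.79   1.681 -1.518] tcp [0.53 0.12 0.32]
[ 0.541 -0.135  0.208]
rot [ 4.629  0.022 32.503] 32.831115117328906
1 [-0.388 -0.08   1.534  0.791  1.707 -1.284] tcp [0.532 0.1   0.32 ]
2 [-0.425 -0.063  1.518  0.791  1.733 -1.049] tcp [0.533 0.08  0.32 ]
3 [-0.461 -0.045  1.501  0.791  1.757 -0.814] tcp [0.535 0.06  0.32 ]
4 [-0.496 -0.025  1.482  0.79   1.781 -0.577] tcp [0.537 0.04  0.32 ]
5 [-0.529 -0.005  1.462  0.788  1.804 -0.339] tcp [0.538 0.02  0.32 ]
6 [-0.561  0.018  1.439  0.786  1.827 -0.1  ] tcp [0.54 0.   0.32]
[ 2.447 -2.424 14.697]
1 [-0.572  0.056  1.417  0.754  1.85   0.033] tcp [ 0.54  -0.017  0.306]
2 [-0.583  0.098  1.391  0.725  1.874  0.166] tcp [ 0.54  -0.034  0.292]
3 [-0.595  0.143  1.364  0.698  1.9    0.298] tcp [ 0.541 -0.051  0.278]
4 [-0.608  0.19   1.335  0.675  1.928  0.43 ] tcp [ 0.541 -0.067  0.264]
5 [-0.622  0.241  1.305  0.655  1.957  0.561] tcp [ 0.541 -0.084  0.25 ]
6 [-0.636  0.293  1.273  0.639  1.986  0.693] tcp [ 0.541 -0.101  0.236]
7 [-0.652  0.347  1.24   0.626  2.016  0.825] tcp [ 0.541 -0.118  0.222]
8 [-0.669  0.402  1.206  0.618  2.046  0.959] tcp [ 0.541 -0.135  0.208]
1 [-0.701  0.476  1.207  0.678  2.07   0.925] tcp [ 0.542 -0.141  0.185]
2 [-0.729  0.556  1.201  0.734  2.099  0.895] tcp [ 0.543 -0.148  0.162]
3 [-0.752  0.642  1.187  0.787  2.131  0.869] tcp [ 0.543 -0.154  0.138]
4 [-0.771  0.732  1.166  0.839  2.168  0.847] tcp [ 0.544 -0.161  0.115]
```

```bash
python3 -m inch '[{"grip":0,"dx":0,"dy":0.3,"dz":-0.3,"rx":0,"ry":0,"rz":0},{"grip":0,"dx":0,"dy":0.5,"dz":-0.5,"rx":0,"ry":0,"rz":0},{"grip":0,"dx":0,"dy":0.6,"dz":-0.6,"rx":0,"ry":0,"rz":0},{"grip":0,"dx":0,"dy":0.6,"dz":-0.6,"rx":0,"ry":0,"rz":0},{"grip":0,"dx":0,"dy":0.6,"dz":-0.7,"rx":0,"ry":0,"rz":0},{"grip":0,"dx":0,"dy":0.4,"dz":-0.9,"rx":0,"ry":0,"rz":0},{"grip":0,"dx":0,"dy":0.2,"dz":-1,"rx":0,"ry":0,"rz":0},{"grip":0,"dx":0,"dy":0.1,"dz":-1,"rx":0,"ry":0,"rz":0},{"grip":0,"dx":0,"dy":0,"dz":-0.9,"rx":0,"ry":0,"rz":0},{"grip":0,"dx":0,"dy":0,"dz":-0.5,"rx":0,"ry":0,"rz":0}]'; python3 st.py;python3 - <<'E'
from h import snap
snap('side','side4.png');snap('wrist','wrist4.png')
E
```

```text
time: 10.65
tool_pos: [0.5329, 0.1423, 0.3259]
ee_rot: [2.363, 0.008, 2.837]
wrist_force: [-0.2, 0.6, -4.2]
width: 0.0437
([np.float64(-0.29912), np.float64(-0.0993), np.float64(1.53773), np.float64(0.78235), np.float64(1.65583), np.float64(-1.47942)], [np.float64(0.53287), np.float64(0.14235), np.float64(0.32594)], [np.float64(2.36278), np.float64(0.00773), np.float64(2.83738)]) w 0.0437 f [-0.2  0.6 -4.2] t 10.65
```

View pics/wrist4.png

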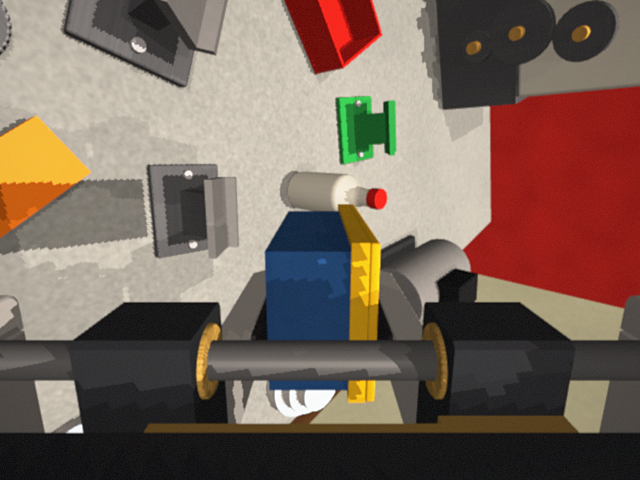

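View pics/side4.png

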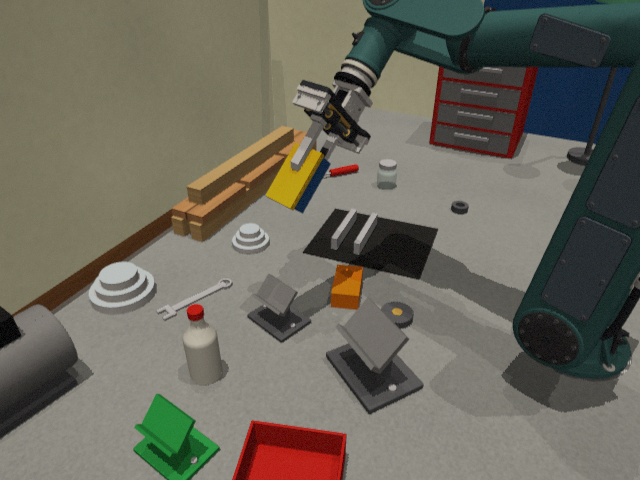

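```bash
python3 -m inch '[{"grip":0,"dx":0,"dy":0,"dz":0,"rx":0,"ry":0,"rz":0.5},{"grip":0,"dx":0,"dy":0,"dz":0,"rx":0,"ry":0,"rz":1},{"grip":0,"dx":0,"dy":0,"dz":0,"rx":0,"ry":0,"rz":1},{"grip":0,"dx":0,"dy":0,"dz":-0.3,"rx":0,"ry":0,"rz":1},{"grip":0,"dx":0,"dy":0,"dz":-0.3,"rx":0,"ry":0,"rz":1},{"grip":0,"dx":0,"dy":0,"dz":-0.3,"rx":0,"ry":0,"rz":1},{"grip":0,"dx":0,"dy":0,"dz":-0.3,"rx":0,"ry":0,"rz":1},{"grip":0,"dx":0,"dy":0,"dz":-0.3,"rx":0,"ry":0,"rz":1},{"grip":0,"dx":0,"dy":0,"dz":0,"rx":0,"ry":0,"rz":1},{"grip":0,"dx":0,"dy":0,"dz":0,"rx":0,"ry":0,"rz":1},{"grip":0,"dx":0,"dy":0,"dz":0,"rx":0,"ry":0,"rz":1},{"grip":0,"dx":0,"dy":0,"dz":0,"rx":0,"ry":0,"rz":1}]'; python3 -m inch '[{"grip":0,"dx":0,"dy":0,"dz":0,"rx":0,"ry":0,"rz":1},{"grip":0,"dx":0,"dy":0,"dz":0,"rx":0,"ry":0,"rz":1},{"grip":0,"dx":0,"dy":0,"dz":0,"rx":0,"ry":0,"rz":1},{"grip":0,"dx":0,"dy":0,"dz":0,"rx":0,"ry":0,"rz":1},{"grip":0,"dx":0,"dy":0,"dz":0,"rx":0,"ry":0,"rz":1},{"grip":0,"dx":0,"dy":0,"dz":0,"rx":0,"ry":0,"rz":1},{"grip":0,"dx":0,"dy":0,"dz":0,"rx":0,"ry":0,"rz":1},{"grip":0,"dx":0,"dy":0,"dz":0,"rx":0,"ry":0,"rz":1}]'; python3 - <<'E'
from go import *
p,C=setd(1,1,np.radians(35),.10); delta(p,C)
from h import snap
snap('side','side5.png');snap('wrist','wrist5.png')
E
```

```text
time: 12.25
tool_pos: [0.5216, 0.1225, 0.3432]
ee_rot: [2.691, -0.657, 1.957]
wrist_force: [-0.2, 0.1, -4.0]
width: 0.0438
time: 13.25
tool_pos: [0.5193, 0.127, 0.3361]
ee_rot: [-2.922, -0.751, 0.991]
wrist_force: [0.2, -0.6, -3.5]
width: 0.0435
q [-0.338 -0.098  1.516  0.787  1.731  0.285] p [0.519 0.127 0.336]
target q [array([-0.72 ,  0.504,  1.172,  0.731,  2.127,  0.945])] p [ 0.542 -0.146  0.2  ]
shift now-frame [-10.02    6.186  -3.351] | in target frame [-0.018 10.745 -5.87 ] | rot units [ 3.715 -1.168 12.638] norm 13.22477074134815
```

View pics/wrist5.png

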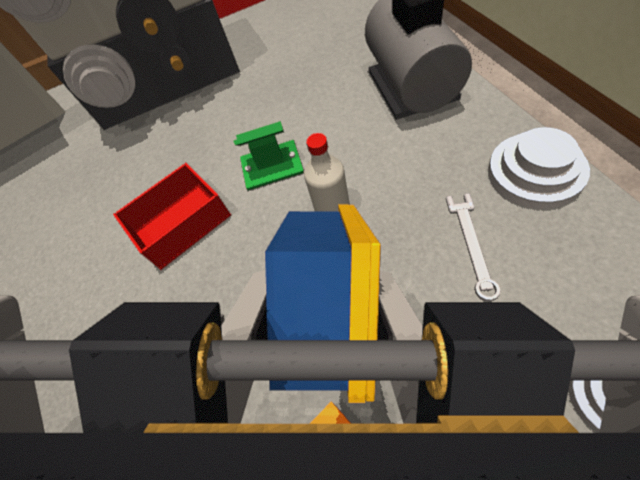

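View pics/side5.png

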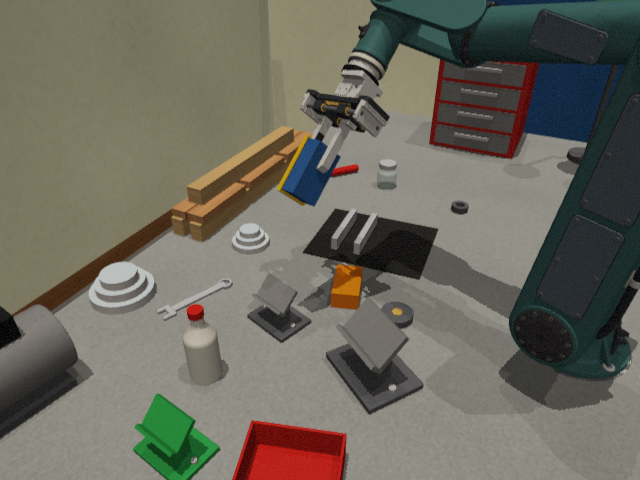

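```bash
python3 -m inch '[{"grip":0,"dx":0,"dy":0,"dz":0,"rx":0.29,"ry":-0.09,"rz":1},{"grip":0,"dx":0,"dy":0,"dz":0,"rx":0.29,"ry":-0.09,"rz":1},{"grip":0,"dx":0,"dy":0,"dz":0,"rx":0.29,"ry":-0.09,"rz":1},{"grip":0,"dx":0,"dy":0,"dz":0,"rx":0.29,"ry":-0.09,"rz":1},{"grip":0,"dx":0,"dy":0,"dz":0,"rx":0.29,"ry":-0.09,"rz":1},{"grip":0,"dx":0,"dy":0,"dz":0,"rx":0.29,"ry":-0.09,"rz":1},{"grip":0,"dx":0,"dy":0,"dz":0,"rx":0.29,"ry":-0.09,"rz":1},{"grip":0,"dx":0,"dy":0,"dz":0,"rx":0.29,"ry":-0.09,"rz":1},{"grip":0,"dx":0,"dy":0,"dz":0,"rx":0.29,"ry":-0.09,"rz":1},{"grip":0,"dx":0,"dy":0,"dz":0,"rx":0.29,"ry":-0.09,"rz":0.8},{"grip":0,"dx":0,"dy":0.3,"dz":-0.2,"rx":0.2,"ry":-0.09,"rz":0.5},{"grip":0,"dx":0,"dy":0.6,"dz":-0.3,"rx":0,"ry":0,"rz":0}]'; python3 - <<'E'
from go import *
p,C=setd(1,1,np.radians(30),.10); delta(p,C)
E
```

```text
time: 14.85
tool_pos: [0.5268, 0.1069, 0.3223]
ee_rot: [-2.237, -0.161, 0.198]
wrist_force: [-0.3, -0.2, -3.5]
width: 0.044
q [-0.383  0.136  1.373  0.88   1.967  1.127] p [0.527 0.107 0.322]
target q [array([-0.74 ,  0.556,  1.157,  0.787,  2.165,  0.944])] p [ 0.543 -0.151  0.196]
shift now-frame [-2.194 10.101 -5.109] | in target frame [-0.247  9.568 -6.43 ] | rot units [1.528 0.028 2.242] norm 2.7131364839366587
```

```bash
python3 -m inch '[{"grip":0,"dx":-0.2,"dy":0.9,"dz":-0.5,"rx":0.5,"ry":0,"rz":0.8},{"grip":0,"dx":-0.2,"dy":0.9,"dz":-0.5,"rx":0.5,"ry":0,"rz":0.8},{"grip":0,"dx":-0.1,"dy":0.9,"dz":-0.5,"rx":0.5,"ry":0,"rz":0.6},{"grip":0,"dx":0,"dy":1,"dz":-0.65,"rx":0,"ry":0,"rz":0},{"grip":0,"dx":0,"dy":1,"dz":-0.65,"rx":0,"ry":0,"rz":0},{"grip":0,"dx":0,"dy":1,"dz":-0.65,"rx":0,"ry":0,"rz":0},{"grip":0,"dx":0,"dy":1,"dz":-0.65,"rx":0,"ry":0,"rz":0},{"grip":0,"dx":0,"dy":0.9,"dz":-0.6,"rx":0,"ry":0,"rz":0},{"grip":0,"dx":0,"dy":0.6,"dz":-0.5,"rx":0,"ry":0,"rz":0},{"grip":0,"dx":0,"dy":0.3,"dz":-0.2,"rx":0,"ry":0,"rz":0}]'; python3 - <<'E'
from go import *
p,C=setd(1,1,np.radians(25),.06); delta(p,C)
E
```

```text
time: 16.1
tool_pos: [0.5475, -0.1373, 0.2016]
ee_rot: [-2.099, -0.012, 0.075]
wrist_force: [-0.8, 0.0, -4.1]
width: 0.0438
q [-0.725  0.53   1.18   0.803  2.141  0.957] p [ 0.547 -0.137  0.202]
target q [array([-0.757,  0.644,  1.172,  0.81 ,  2.158,  0.887])] p [ 0.543 -0.156  0.15 ]
shift now-frame [-0.249  2.138  0.388] | in target frame [-0.232  2.166  0.193] | rot units [ 1.057 -0.175  0.067] norm 1.0732525616399966
```

```bash
python3 -m inch '[{"grip":0,"dx":-0.1,"dy":0.6,"dz":0.1,"rx":0.4,"ry":-0.1,"rz":0.05},{"grip":0,"dx":-0.1,"dy":0.6,"dz":0.1,"rx":0.4,"ry":-0.1,"rz":0},{"grip":0,"dx":-0.05,"dy":0.6,"dz":0.05,"rx":0.3,"ry":0,"rz":0},{"grip":0,"dx":0,"dy":0.3,"dz":0,"rx":0,"ry":0,"rz":0},{"grip":0,"dx":0,"dy":0,"dz":0,"rx":0,"ry":0,"rz":0}]'; python3 - <<'E'
from go import *
p,C=setd(1,1,np.radians(20),.02); delta(p,C)
from h import snap
snap('side','side6.png');snap('top','top6.png')
E
```

```text
time: 16.73
tool_pos: [0.5443, -0.1579, 0.1503]
ee_rot: [-2.001, -0.004, 0.089]
wrist_force: [0.5, -0.1, -3.3]
width: 0.044
q [-0.758  0.652  1.164  0.814  2.164  0.884] p [ 0.544 -0.158  0.15 ]
target q [array([-0.771,  0.744,  1.169,  0.832,  2.158,  0.834])] p [ 0.544 -0.161  0.105]
shift now-frame [-0.041  1.692  0.659] | in target frame [-0.032  1.74   0.521] | rot units [0.924 0.014 0.06 ] norm 0.9261605602831378
```

View pics/side6.png

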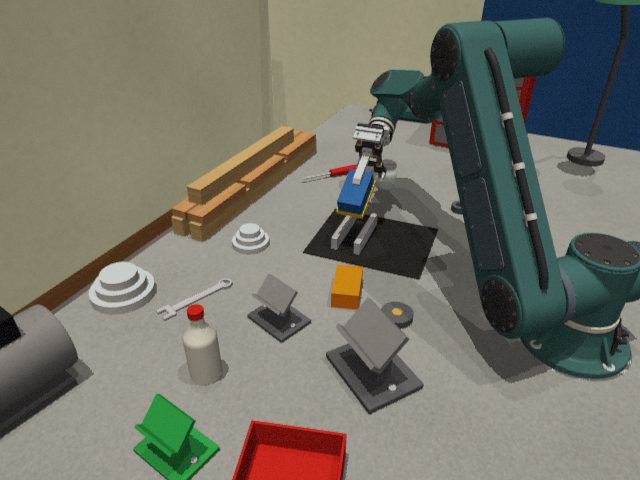

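View pics/top6.png

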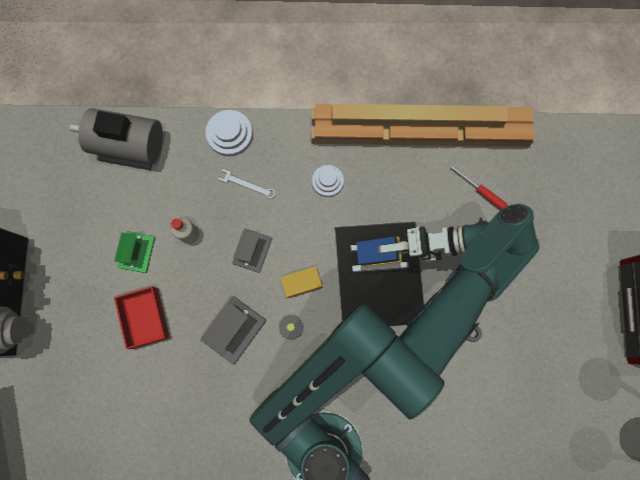

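```bash
python3 -m inch '[{"grip":0,"dx":0,"dy":0.5,"dz":0.2,"rx":0.4,"ry":0,"rz":0.03},{"grip":0,"dx":0,"dy":0.5,"dz":0.2,"rx":0.4,"ry":0,"rz":0.03},{"grip":0,"dx":0,"dy":0.5,"dz":0.15,"rx":0.1,"ry":0,"rz":0},{"grip":0,"dx":0,"dy":0.2,"dz":0,"rx":0,"ry":0,"rz":0},{"grip":0,"dx":0,"dy":0,"dz":0,"rx":0,"ry":0,"rz":0}]'; python3 - <<'E'
from go import *
p,C=setd(1,1,np.radians(20),.0); delta(p,C)
from h import snap,cv2,cams,proj
s=snap('side','side7.png');t=snap('top','top7.png')
q,p0,C0=cur()
for n,s,(x0,y0,x1,y1) in [('side',s,(300,130,400,270)),('top',t,(330,210,450,290))]:
    im=s['frame'][:,:,::-1].copy()[y0:y1,x0:x1]; k=6 if n=='top' else 4
    im=cv2.resize(im,None,fx=k,fy=k,interpolation=cv2.INTER_CUBIC)
    for X in [(30,53,0),(-30,53,0),(30,-53,0),(-30,-53,0),(34,57,44),(-34,57,44),(-34,57,33),(34,57,33)]:
        # tool axes: x=-bx,y=bz,z=by ; tcp at (0,yg,22)
        v=np.array([-X[0]/1000,X[2]/1000-.022,X[1]/1000-yg]); u=proj(s,p0+C0@v)
        c=(u-[x0,y0]+.5)*k; cv2.circle(im,(int(c[0]),int(c[1])),4,(0,0,255),1)
    for X in [(12,80,38),(28,80,38),(72,80,38),(88,80,38),(88,-80,38),(12,-80,38)]:
        w=np.array([*st,0])+rz(sy)@(np.array(X)/1000); u=proj(s,w); c=(u-[x0,y0]+.5)*k; cv2.circle(im,(int(c[0]),int(c[1])),4,(0,255,0),1)
    cv2.imwrite(f'pics/{n}7c.png',im)
E
```

```text
time: 17.45
tool_pos: [0.5452, -0.1611, 0.1036]
ee_rot: [-1.918, -0.001, 0.087]
wrist_force: [0.5, -0.1, -3.6]
width: 0.0443
q [-0.77   0.75   1.164  0.833  2.159  0.834] p [ 0.545 -0.161  0.104]
target q [array([-0.771,  0.768,  1.175,  0.818,  2.138,  0.809])] p [ 0.544 -0.161  0.085]
shift now-frame [-0.059  0.691  0.277] | in target frame [-0.059  0.691  0.278] | rot units [-0.016  0.011  0.016] norm 0.025403207431198775
```

View pics/side7c.png

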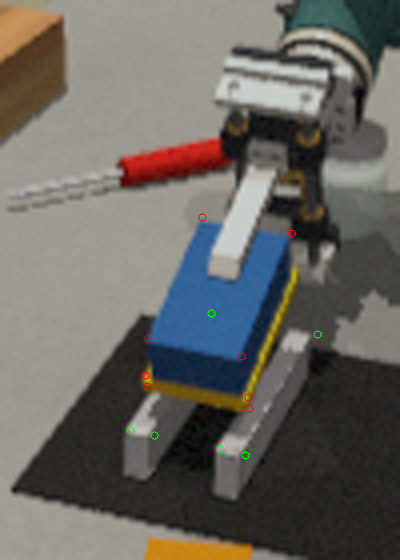

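View pics/top7c.png

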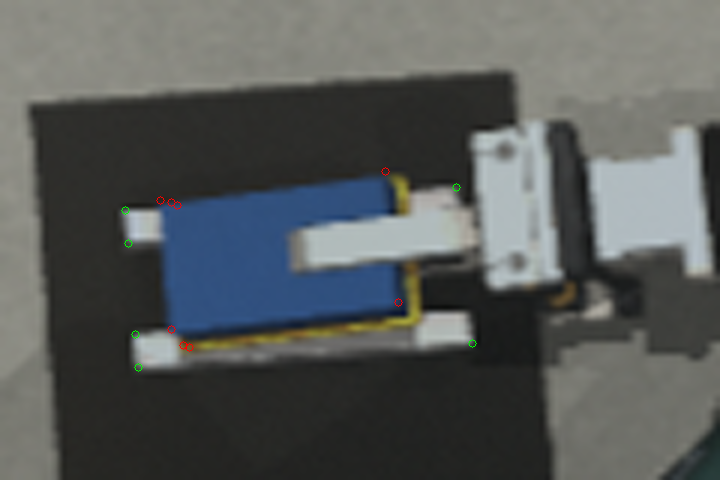

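```bash
python3 -m inch '[{"grip":0,"dx":-0.06,"dy":0.3,"dz":0.12,"rx":0,"ry":0,"rz":0},{"grip":0,"dx":-0.06,"dy":0.2,"dz":0.1,"rx":0,"ry":0,"rz":0},{"grip":0,"dx":0,"dy":0.05,"dz":0.02,"rx":0,"ry":0,"rz":0},{"grip":0,"dx":0,"dy":0,"dz":0,"rx":0,"ry":0,"rz":0}]';python3 -m inch '[{"grip":0,"dx":0,"dy":0.1,"dz":0.04,"rx":0,"ry":0,"rz":0},{"grip":0,"dx":0,"dy":0,"dz":0,"rx":0,"ry":0,"rz":0}]'; python3 - <<'E'
from go import *
p,C=setd(1,1,np.radians(20),.0); delta(p,C)
E
```

```text
time: 18.05
tool_pos: [0.5425, -0.1606, 0.0897]
ee_rot: [-1.922, -0.004, 0.088]
wrist_force: [0.3, -0.6, -3.3]
width: 0.0432
time: 18.3
tool_pos: [0.5426, -0.1605, 0.087]
ee_rot: [-1.922, -0.005, 0.088]
wrist_force: [-0.2, -0.4, -4.1]
width: 0.044
q [-0.772  0.763  1.177  0.816  2.139  0.804] p [ 0.543 -0.161  0.087]
target q [array([-0.771,  0.768,  1.175,  0.818,  2.138,  0.809])] p [ 0.544 -0.161  0.085]
shift now-frame [0.042 0.078 0.022] | in target frame [0.042 0.078 0.022] | rot units [0.026 0.001 0.057] norm 0.06284741751340363
```

```bash
python3 -m inch '[{"grip":0,"dx":0,"dy":0.06,"dz":0.02,"rx":0,"ry":0,"rz":0},{"grip":0,"dx":0,"dy":0,"dz":0,"rx":0,"ry":0,"rz":0}]';python3 -m inch '[{"grip":0,"dx":0,"dy":0.06,"dz":0.02,"rx":0,"ry":0,"rz":0},{"grip":0,"dx":0,"dy":0,"dz":0,"rx":0,"ry":0,"rz":0}]'
```

```text
time: 18.55
tool_pos: [0.5428, -0.1607, 0.0862]
ee_rot: [-1.921, -0.006, 0.088]
wrist_force: [-0.6, -0.0, -3.1]
width: 0.0439
time: 18.8
tool_pos: [0.5428, -0.1607, 0.086]
ee_rot: [-1.92, -0.007, 0.089]
wrist_force: [-0.3, 0.1, -3.1]
width: 0.0435
```

```bash
python3 -m inch '[{"grip":0,"dx":0,"dy":0.1,"dz":0.04,"rx":0,"ry":0,"rz":0},{"grip":0,"dx":0,"dy":0,"dz":0,"rx":0,"ry":0,"rz":0}]';python3 -m inch '[{"grip":0,"dx":0,"dy":0.1,"dz":0.04,"rx":0,"ry":0,"rz":0},{"grip":0,"dx":0,"dy":0,"dz":0,"rx":0,"ry":0,"rz":0}]';  python3 - <<'E'
from h import *
for n,(x0,y0,x1,y1) in {'side':(300,130,400,270)}.items():
    p=cams.snapshot(n); im=p['frame'][y0:y1,x0:x1,::-1]
    cv2.imwrite('pics/side8c.png',cv2.resize(im,None,fx=4,fy=4,interpolation=cv2.INTER_CUBIC))
E
```

```text
time: 19.05
tool_pos: [0.5427, -0.1608, 0.0858]
ee_rot: [-1.917, -0.01, 0.09]
wrist_force: [0.1, -0.7, -1.1]
width: 0.0437
time: 19.3
tool_pos: [0.5427, -0.1609, 0.0856]
ee_rot: [-1.914, -0.013, 0.091]
wrist_force: [-0.7, 0.8, 0.1]
width: 0.0437
```

View pics/side8c.png

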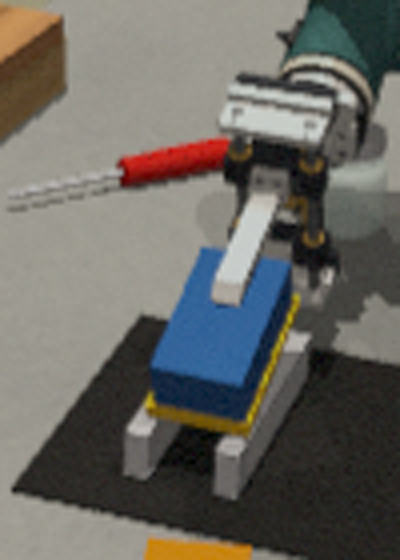

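```bash
python3 - <<'E'
from go import *
for d in (18,16,14):
    p,C=setd(1,1,np.radians(d),.0005,off=np.array([.05,.0])); delta(p,C)
E
```

```text
q [-0.773  0.769  1.175  0.82   2.142  0.794] p [ 0.543 -0.161  0.085]
target q [array([-0.776,  0.791,  1.164,  0.838,  2.157,  0.81 ])] p [ 0.544 -0.162  0.083]
shift now-frame [ 0.038  0.105 -0.024] | in target frame [ 0.04   0.104 -0.027] | rot units [0.337 0.005 0.162] norm 0.37373188693551007
q [-0.773  0.769  1.175  0.82   2.142  0.794] p [ 0.543 -0.161  0.085]
target q [array([-0.78 ,  0.815,  1.154,  0.858,  2.175,  0.811])] p [ 0.544 -0.164  0.081]
shift now-frame [ 0.037  0.214 -0.049] | in target frame [ 0.04   0.21  -0.063] | rot units [0.737 0.008 0.162] norm 0.7542773744558973
q [-0.773  0.769  1.175  0.82   2.142  0.794] p [ 0.543 -0.161  0.085]
target q [array([-0.784,  0.839,  1.144,  0.878,  2.192,  0.813])] p [ 0.544 -0.165  0.078]
shift now-frame [ 0.035  0.324 -0.071] | in target frame [ 0.04   0.315 -0.103] | rot units [1.137 0.011 0.162] norm 1.148123612865429
```

```bash
python3 -m inch '[{"grip":0,"dx":0,"dy":0.07,"dz":-0.02,"rx":0.3,"ry":0,"rz":0.06},{"grip":0,"dx":0,"dy":0.07,"dz":-0.02,"rx":0.3,"ry":0,"rz":0.06},{"grip":0,"dx":0,"dy":0.06,"dz":-0.02,"rx":0.3,"ry":0,"rz":0.06},{"grip":0,"dx":0,"dy":0,"dz":0,"rx":0,"ry":0,"rz":0}]'; python3 - <<'E'
from go import *
p,C=setd(1,1,np.radians(14),.0005,off=np.array([.05,.0])); delta(p,C)
E
```

```text
time: 19.85
tool_pos: [0.5435, -0.1642, 0.0795]
ee_rot: [-1.83, 0.002, 0.084]
wrist_force: [1.0, -0.3, 2.6]
width: 0.0439
q [-0.783  0.827  1.151  0.869  2.184  0.814] p [ 0.543 -0.164  0.079]
target q [array([-0.784,  0.839,  1.144,  0.878,  2.192,  0.813])] p [ 0.544 -0.165  0.078]
shift now-frame [ 0.02   0.049 -0.027] | in target frame [ 0.02   0.048 -0.028] | rot units [ 0.173 -0.013 -0.031] norm 0.176804837652621
```

```bash
python3 -m inch '[{"grip":0.47,"dx":0,"dy":0,"dz":0,"rx":0,"ry":0,"rz":0},{"grip":0.48,"dx":0,"dy":0,"dz":0,"rx":0,"ry":0,"rz":0},{"grip":0.5,"dx":0,"dy":0,"dz":0,"rx":0,"ry":0,"rz":0},{"grip":0.52,"dx":0,"dy":0,"dz":0,"rx":0,"ry":0,"rz":0},{"grip":0.54,"dx":0,"dy":0,"dz":0,"rx":0,"ry":0,"rz":0},{"grip":0.56,"dx":0,"dy":0,"dz":0,"rx":0,"ry":0,"rz":0}]'; cat > v.py <<'E'
from h import *
import sys
k=sys.argv[1]
p=cams.snapshot('side'); im=p['frame'][130:270,300:400,::-1]
a=cv2.resize(im,None,fx=4,fy=4,interpolation=cv2.INTER_CUBIC)
p=cams.snapshot('top'); im=p['frame'][210:290,330:450,::-1]
b=cv2.resize(im,(400,267),interpolation=cv2.INTER_CUBIC)
c=np.zeros((560,800,3),np.uint8); c[:,:400]=a; c[:267,400:]=b
cv2.imwrite(f'pics/v{k}.png',c)
E
python3 v.py 1
```

```text
time: 20.6
tool_pos: [0.5434, -0.1642, 0.078]
ee_rot: [-1.834, 0.005, 0.084]
wrist_force: [1.1, -1.1, -1.6]
width: 0.0524
```

View pics/v1.png

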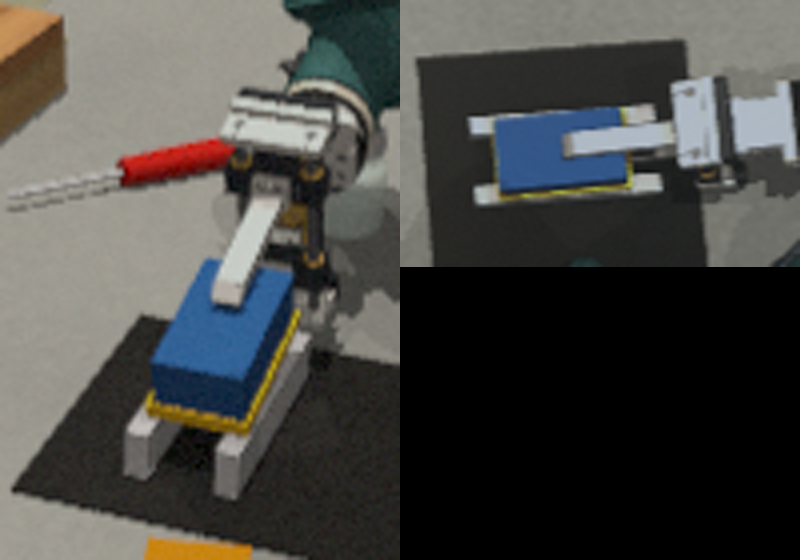

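```bash
python3 -m inch '[{"grip":0.58,"dx":0,"dy":0,"dz":0,"rx":0,"ry":0,"rz":0},{"grip":0.61,"dx":0,"dy":0,"dz":0,"rx":0,"ry":0,"rz":0},{"grip":0.64,"dx":0,"dy":0,"dz":0,"rx":0,"ry":0,"rz":0},{"grip":0.67,"dx":0,"dy":0,"dz":0,"rx":0,"ry":0,"rz":0},{"grip":0.7,"dx":0,"dy":0,"dz":0,"rx":0,"ry":0,"rz":0},{"grip":0.73,"dx":0,"dy":0,"dz":0,"rx":0,"ry":0,"rz":0},{"grip":0.76,"dx":0,"dy":0,"dz":0,"rx":0,"ry":0,"rz":0},{"grip":0.79,"dx":0,"dy":0,"dz":0,"rx":0,"ry":0,"rz":0},{"grip":0.82,"dx":0,"dy":0,"dz":0,"rx":0,"ry":0,"rz":0},{"grip":0.85,"dx":0,"dy":0,"dz":0,"rx":0,"ry":0,"rz":0}]'; 
python3 v.py 2; python3 st.py
```

```text
time: 21.95
tool_pos: [0.5433, -0.1631, 0.0776]
ee_rot: [-1.832, 0.006, 0.085]
wrist_force: [-0.6, 1.6, -1.0]
width: 0.0796
([np.float64(-0.78139), np.float64(0.82786), np.float64(1.1535), np.float64(0.86592), np.float64(2.18077), np.float64(0.81427)], [np.float64(0.54326), np.float64(-0.16315), np.float64(0.07755)], [np.float64(-1.83209), np.float64(0.00603), np.float64(0.08512)]) w 0.0796 f [ 1.3  1.3 -1.5] t 22.05
```

View pics/v2.png

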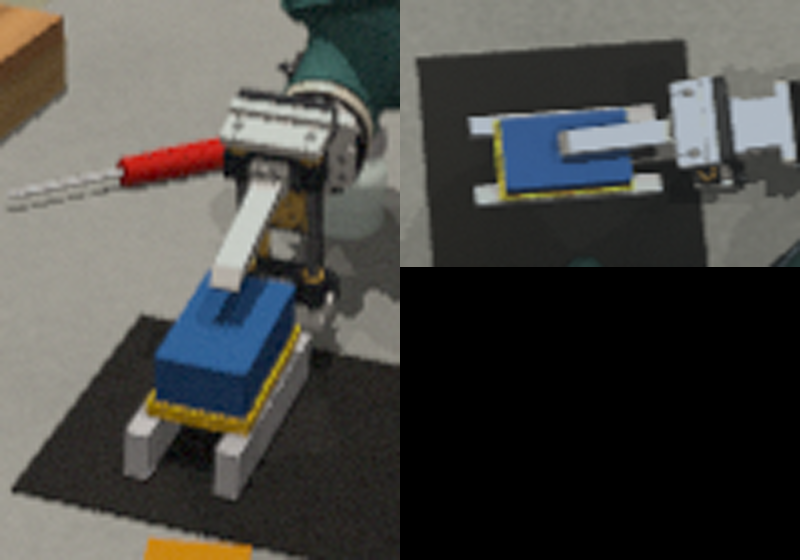

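```bash
python3 -m inch '[{"grip":0.88,"dx":0,"dy":0,"dz":0,"rx":0,"ry":0,"rz":0},{"grip":0.91,"dx":0,"dy":0,"dz":0,"rx":0,"ry":0,"rz":0},{"grip":0.94,"dx":0,"dy":0,"dz":0,"rx":0,"ry":0,"rz":0},{"grip":0.97,"dx":0,"dy":0,"dz":0,"rx":0,"ry":0,"rz":0},{"grip":1,"dx":0,"dy":0,"dz":0,"rx":0,"ry":0,"rz":0},{"grip":1,"dx":0,"dy":0,"dz":0,"rx":0,"ry":0,"rz":0}]'; 
python3 v.py 3; python3 st.py
```

```text
time: 22.8
tool_pos: [0.5432, -0.1632, 0.0776]
ee_rot: [-1.832, 0.006, 0.085]
wrist_force: [0.2, 1.4, -2.1]
width: 0.094
([np.float64(-0.78145), np.float64(0.82785), np.float64(1.15358), np.float64(0.86585), np.float64(2.18094), np.float64(0.81426)], [np.float64(0.54317), np.float64(-0.16316), np.float64(0.07757)], [np.float64(-1.83196), np.float64(0.00614), np.float64(0.08521)]) w 0.0941 f [-0.1 -0.  -2. ] t 22.9
```

View pics/v3.png

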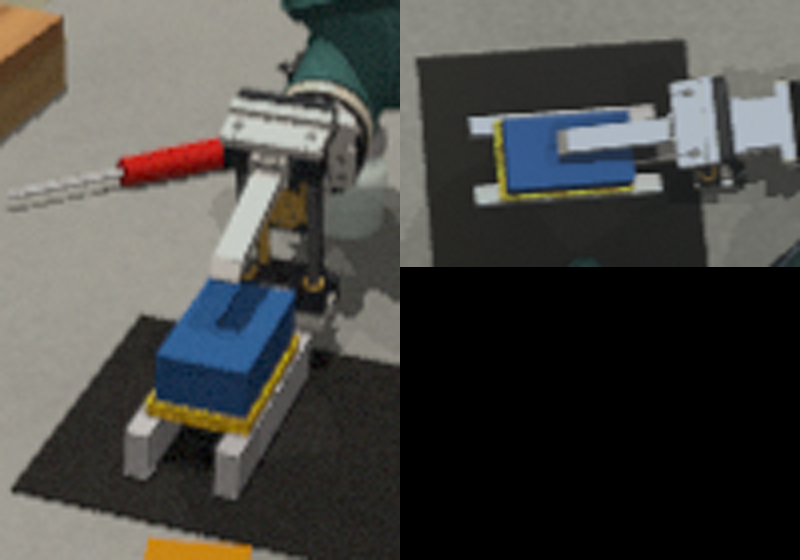

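```bash
python3 -m inch '[{"grip":1,"dx":0,"dy":0.08,"dz":0.02,"rx":0,"ry":0,"rz":0},{"grip":1,"dx":0,"dy":0.08,"dz":0.02,"rx":0,"ry":0,"rz":0},{"grip":1,"dx":0,"dy":0.08,"dz":0.02,"rx":0,"ry":0,"rz":0},{"grip":1,"dx":0,"dy":0,"dz":0,"rx":0,"ry":0,"rz":0}]'; 
python3 v.py 4; python3 st.py
```

```text
time: 23.4
tool_pos: [0.5432, -0.1637, 0.072]
ee_rot: [-1.832, 0.005, 0.085]
wrist_force: [-0.1, -0.1, -0.3]
width: 0.0939
([np.float64(-0.7819), np.float64(0.83566), np.float64(1.15259), np.float64(0.86201), np.float64(2.1766), np.float64(0.80603)], [np.float64(0.54329), np.float64(-0.16368), np.float64(0.07211)], [np.float64(-1.83202), np.float64(0.00447), np.float64(0.0854)]) w 0.0939 f [-0.5  1.   0.9] t 23.5
```

View pics/v4.png

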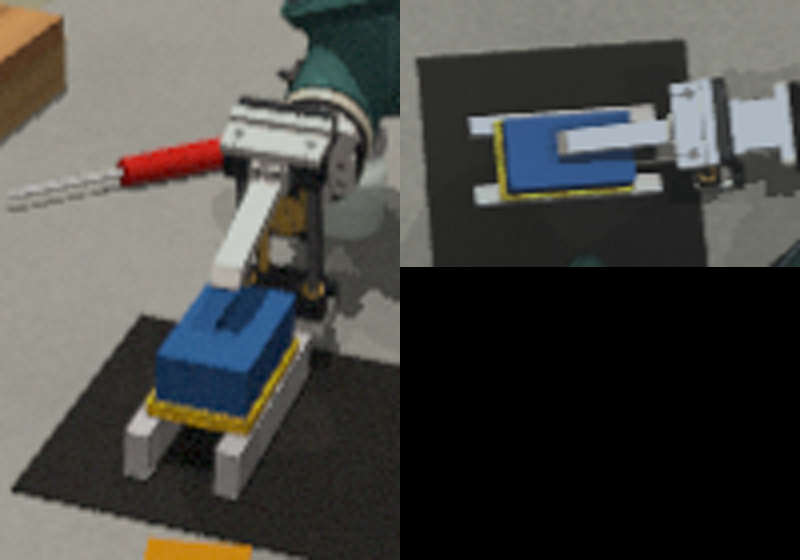

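```bash
python3 -m inch '[{"grip":1,"dx":0,"dy":0.02,"dz":-0.3,"rx":0,"ry":0,"rz":0},{"grip":1,"dx":0,"dy":0.02,"dz":-0.6,"rx":0,"ry":0,"rz":0},{"grip":1,"dx":0,"dy":0.02,"dz":-0.8,"rx":0,"ry":0,"rz":0},{"grip":1,"dx":0,"dy":0,"dz":-0.8,"rx":0,"ry":0,"rz":0},{"grip":1,"dx":0,"dy":0,"dz":-0.8,"rx":0,"ry":0,"rz":0},{"grip":1,"dx":0,"dy":0,"dz":-0.5,"rx":0,"ry":0,"rz":0},{"grip":1,"dx":0,"dy":0,"dz":0,"rx":0,"ry":0,"rz":0}]'; 
python3 v.py 5; python3 st.py
```

```text
time: 24.38
tool_pos: [0.5513, -0.2639, 0.0974]
ee_rot: [-1.835, 0.002, 0.083]
wrist_force: [0.6, -0.1, 0.4]
width: 0.0941
([np.float64(-0.86081), np.float64(0.95308), np.float64(0.88232), np.float64(0.89198), np.float64(2.32902), np.float64(0.89461)], [np.float64(0.55126), np.float64(-0.26268), np.float64(0.09716)], [np.float64(-1.83399), np.float64(0.003), np.float64(0.08398)]) w 0.0938 f [-0.3 -0.4  0.4] t 24.475
```

View pics/v5.png

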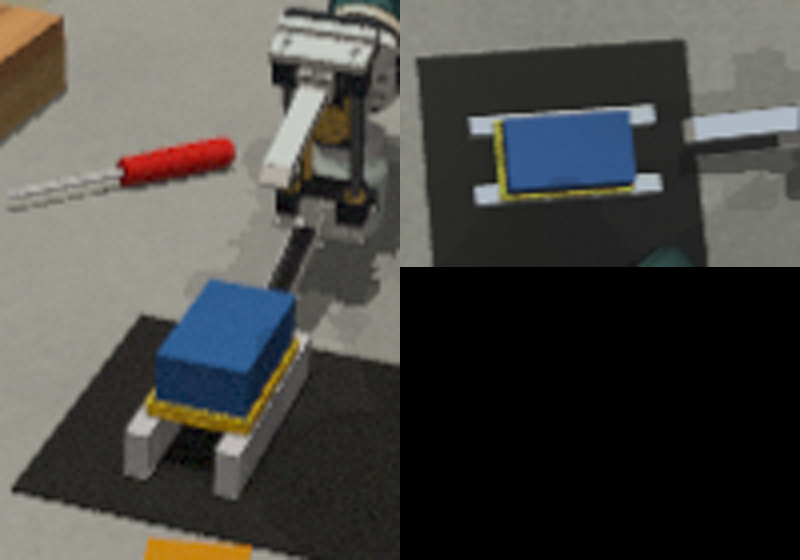

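```bash
cat > fitbox.py <<'E'
from h import *
from plan import st,sy,rz
p=cams.snapshot('top')
hsv=cv2.cvtColor(p['frame'],cv2.COLOR_RGB2HSV); m=cv2.inRange(hsv,(100,100,60),(125,255,255)); m[:210]=0;m[330:]=0;m[:,:330]=0;m[:,460:]=0
n,l,s,c=cv2.connectedComponentsWithStats(m); k=1+np.argmax(s[1:,4]); cnt,_=cv2.findContours((l==k).astype('uint8'),cv2.RETR_EXTERNAL,cv2.CHAIN_APPROX_NONE)
r=cv2.minAreaRect(cnt[0]); b=cv2.boxPoints(r); print(s[k]); print(b)
W=np.array([onz(p,x,.082)[:2] for x in b]); print(W,'centre',W.mean(0)); e=[W[(i+1)%4]-W[i] for i in range(4)]
print([np.linalg.norm(v) for v in e],[np.degrees(np.arctan2(v[1],v[0])) for v in e]); print('stand frame',(rz(sy).T[:2,:2]@(W.mean(0)-st)))
E
python3 fitbox.py; python3 - <<'E'
from go import *
h=np.array([-np.sin(sy),np.cos(sy),0]); X=np.array([np.cos(sy),np.sin(sy),0])
c=np.array([.543,-.153,.20])
for s in (1,-1):
    z=np.array([0,0,-1.]); y=s*X; x=np.cross(y,z); C=np.stack([x,y,z],1); print(s); delta(c,C)
E
```

```text
[361 244  40  23 819]
[[360.529 245.467]
 [399.128 243.054]
 [400.459 264.346]
 [361.86  266.759]]
[[ 0.565 -0.096]
 [ 0.573 -0.204]
 [ 0.513 -0.207]
 [ 0.505 -0.1  ]] centre [ 0.539 -0.152]
[np.float64(0.10867925517892574), np.float64(0.060248774641051626), np.float64(0.10798718330824653), np.float64(0.06016638980231656)] [np.float64(-85.50337053163001), np.float64(-176.97565017070485), np.float64(94.46024065623077), np.float64(3.6815416426232836)]
stand frame [0.046 0.002]
1
q [-0.86   0.953  0.883  0.892  2.329  0.895] p [ 0.551 -0.262  0.097]
target q [array([-0.375,  0.123,  1.37 , -0.   ,  1.649, -0.461])] p [ 0.543 -0.153  0.2  ]
shift now-frame [ 0.025 -5.114  3.159] | in target frame [ 4.378  0.046 -4.118] | rot units [-11.637 -11.604 -15.189] norm 22.378162935077032
-1
q [-0.86   0.953  0.883  0.892  2.329  0.895] p [ 0.551 -0.262  0.097]
target q [] p [ 0.543 -0.153  0.2  ]
shift now-frame [ 0.025 -5.114  3.159] | in target frame [-4.378 -0.046 -4.118] | rot units [-11.592  11.625  15.11 ] norm 22.31254458696907
```

```bash
python3 - <<'E'
from go import *
q,p0,C0=cur()
X=np.array([np.cos(sy),np.sin(sy),0]);z=np.array([0,0,-1.]);C=np.stack([np.cross(X,z),X,z],1)
p1=p0+[0,0,.14]; q=sim(p0,C0,p1,C0,q,3); q=sim(p1,C0,p1+[0,0.03,0.02],C,q,8); sim(p1+[0,0.03,0.02],C,np.array([.54,-.152,.2]),C,q,3)
E
python3 -m inch '[{"grip":1,"dx":0,"dy":-0.9,"dz":-0.25,"rx":0,"ry":0,"rz":0},{"grip":1,"dx":0,"dy":-0.9,"dz":-0.25,"rx":0,"ry":0,"rz":0},{"grip":1,"dx":0,"dy":-0.9,"dz":-0.25,"rx":0,"ry":0,"rz":0},{"grip":1,"dx":0,"dy":-0.9,"dz":-0.25,"rx":0,"ry":0,"rz":0},{"grip":1,"dx":0,"dy":-0.9,"dz":-0.25,"rx":0,"ry":0,"rz":0},{"grip":1,"dx":0,"dy":-0.9,"dz":0,"rx":0,"ry":0,"rz":0}]'
```

```text
1 [-0.86   0.903  0.871  0.941  2.367  0.964] tcp [ 0.551 -0.262  0.144]
2 [-0.86   0.86   0.847  0.999  2.405  1.044] tcp [ 0.551 -0.262  0.19 ]
3 [-0.86   0.825  0.811  1.069  2.441  1.137] tcp [ 0.551 -0.262  0.237]
1 [-0.807  0.825  0.72   0.924  2.489  0.923] tcp [ 0.551 -0.258  0.24 ]
2 [-0.755  0.801  0.667  0.745  2.504  0.672] tcp [ 0.551 -0.255  0.242]
3 [-0.704  0.75   0.66   0.551  2.476  0.402] tcp [ 0.551 -0.251  0.245]
4 [-0.654  0.672  0.701  0.372  2.399  0.145] tcp [ 0.551 -0.247  0.247]
5 [-0.607  0.571  0.783  0.229  2.28  -0.078] tcp [ 0.551 -0.243  0.25 ]
6 [-0.563  0.453  0.897  0.123  2.13  -0.267] tcp [ 0.551 -0.24   0.252]
7 [-0.524  0.325  1.031  0.049  1.958 -0.43 ] tcp [ 0.551 -0.236  0.255]
8 [-0.493  0.192  1.179 -0.     1.77  -0.579] tcp [ 0.551 -0.232  0.257]
1 [-0.456  0.162  1.251 -0.     1.728 -0.542] tcp [ 0.548 -0.205  0.238]
2 [-0.417  0.137  1.317 -0.     1.688 -0.503] tcp [ 0.544 -0.179  0.219]
3 [-0.375  0.116  1.378 -0.     1.648 -0.462] tcp [ 0.54  -0.152  0.2  ]
time: 25.28
tool_pos: [0.5505, -0.254, 0.2469]
ee_rot: [-1.832, 0.002, 0.091]
wrist_force: [-0.1, -0.3, 0.0]
width: 0.094
```

```bash
python3 -m inch '[{"grip":1,"dx":0,"dy":0,"dz":0,"rx":-0.77,"ry":-0.77,"rz":-1},{"grip":1,"dx":0,"dy":0,"dz":0,"rx":-0.77,"ry":-0.77,"rz":-1},{"grip":1,"dx":0,"dy":0,"dz":0,"rx":-0.77,"ry":-0.77,"rz":-1},{"grip":1,"dx":0,"dy":0,"dz":0,"rx":-0.77,"ry":-0.77,"rz":-1},{"grip":1,"dx":0,"dy":0,"dz":0,"rx":-0.77,"ry":-0.77,"rz":-1},{"grip":1,"dx":0,"dy":0,"dz":0,"rx":-0.77,"ry":-0.77,"rz":-1},{"grip":1,"dx":0,"dy":0,"dz":0,"rx":-0.77,"ry":-0.77,"rz":-1},{"grip":1,"dx":0,"dy":0,"dz":0,"rx":-0.77,"ry":-0.77,"rz":-1},{"grip":1,"dx":0,"dy":0,"dz":0,"rx":-0.77,"ry":-0.77,"rz":-1},{"grip":1,"dx":0,"dy":0,"dz":0,"rx":-0.77,"ry":-0.77,"rz":-1},{"grip":1,"dx":0,"dy":0,"dz":0,"rx":-0.77,"ry":-0.77,"rz":-1},{"grip":1,"dx":0,"dy":0,"dz":0,"rx":-0.77,"ry":-0.77,"rz":-1}]'
cat > down.py <<'E'
from go import *
import sys
a=float(sys.argv[4]) if len(sys.argv)>4 else sy
X=np.array([np.cos(a),np.sin(a),0]);z=np.array([0,0,-1.]);C=np.stack([np.cross(X,z),X,z],1)
delta(np.array([float(v) for v in sys.argv[1:4]]),C)
E
python3 down.py .54 -.152 .2
```

```text
time: 26.78
tool_pos: [0.5491, -0.2451, 0.2722]
ee_rot: [-2.958, -0.151, 1.419]
wrist_force: [0.7, -0.3, 0.1]
width: 0.094
q [-0.551  0.372  0.944  0.074  2.053 -0.387] p [ 0.549 -0.245  0.272]
target q [array([-0.375,  0.116,  1.378,  0.   ,  1.648, -0.462])] p [ 0.54  -0.152  0.2  ]
shift now-frame [ 3.148 -0.284  3.514] | in target frame [ 3.741 -0.041  2.889] | rot units [-1.884 -1.971 -2.551] norm 3.734082580476636
```

```bash
python3 -m inch '[{"grip":1,"dx":0.8,"dy":0,"dz":0.3,"rx":-0.72,"ry":-0.75,"rz":-1},{"grip":1,"dx":0.8,"dy":0,"dz":0.5,"rx":-0.72,"ry":-0.75,"rz":-1},{"grip":1,"dx":0.8,"dy":0,"dz":0.6,"rx":-0.4,"ry":-0.4,"rz":-0.5},{"grip":1,"dx":0.7,"dy":0,"dz":0.7,"rx":0,"ry":0,"rz":0},{"grip":1,"dx":0.3,"dy":0,"dz":0.5,"rx":0,"ry":0,"rz":0},{"grip":1,"dx":0,"dy":0,"dz":0,"rx":0,"ry":0,"rz":0}]'; python3 down.py .54 -.152 .12; python3 - <<'E'
from h import *
snap('wrist','wrist9.png')
E
```

```text
time: 27.52
tool_pos: [0.5457, -0.1481, 0.2249]
ee_rot: [3.121, 0.001, 1.662]
wrist_force: [-0.3, 0.2, 0.2]
width: 0.0942
q [-0.37   0.106  1.34   0.008  1.676 -0.46 ] p [ 0.546 -0.148  0.225]
target q [array([-0.375,  0.152,  1.498, -0.   ,  1.492, -0.462])] p [ 0.54  -0.152  0.12 ]
shift now-frame [-0.13  -0.329  4.191] | in target frame [-0.136 -0.24   4.197] | rot units [0.24  0.012 0.056] norm 0.2470543756545038
```

View pics/wrist9.png

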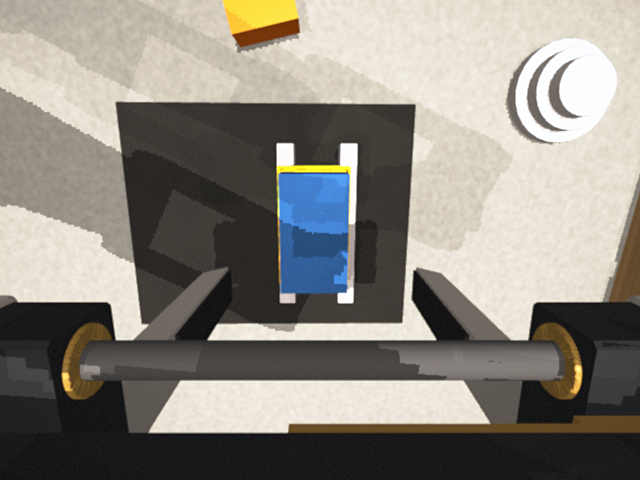

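```bash
python3 -m inch '[{"grip":1,"dx":-0.07,"dy":-0.12,"dz":0.6,"rx":0.24,"ry":0,"rz":0.05},{"grip":1,"dx":-0.07,"dy":-0.12,"dz":1,"rx":0,"ry":0,"rz":0},{"grip":1,"dx":0,"dy":0,"dz":1,"rx":0,"ry":0,"rz":0},{"grip":1,"dx":0,"dy":0,"dz":0.9,"rx":0,"ry":0,"rz":0},{"grip":1,"dx":0,"dy":0,"dz":0.3,"rx":0,"ry":0,"rz":0},{"grip":1,"dx":0,"dy":0,"dz":0,"rx":0,"ry":0,"rz":0}]'; python3 down.py .54 -.152 .067; python3 - <<'E'
from h import *
snap('wrist','wrist10.png')
E
```

```text
time: 28.32
tool_pos: [0.5417, -0.158, 0.1263]
ee_rot: [-3.14, 0.003, 1.65]
wrist_force: [1.3, 0.7, 0.1]
width: 0.0942
q [-0.382  0.156  1.481 -0.003  1.506 -0.461] p [ 0.542 -0.158  0.126]
target q [array([-0.375,  0.19 ,  1.563, -0.   ,  1.388, -0.462])] p [ 0.54  -0.152  0.067]
shift now-frame [ 0.25  -0.044  2.371] | in target frame [ 0.245 -0.048  2.371] | rot units [-0.024  0.03  -0.083] norm 0.0911899516182201
```

View pics/wrist10.png

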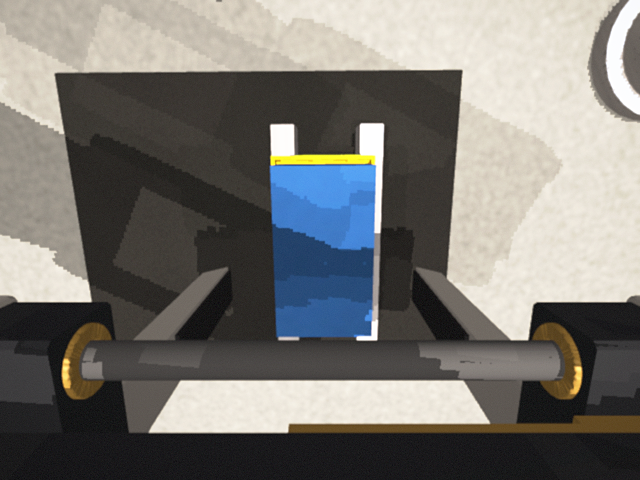

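```bash
python3 -m inch '[{"grip":1,"dx":0.15,"dy":0.03,"dz":0.6,"rx":0,"ry":0,"rz":-0.05},{"grip":1,"dx":0.1,"dy":0,"dz":0.8,"rx":0,"ry":0,"rz":0},{"grip":1,"dx":0,"dy":0,"dz":0.5,"rx":0,"ry":0,"rz":0},{"grip":1,"dx":0,"dy":0,"dz":0.2,"rx":0,"ry":0,"rz":0},{"grip":1,"dx":0,"dy":0,"dz":0,"rx":0,"ry":0,"rz":0}]'; python3 down.py .542 -.152 .067; python3 - <<'E'
from h import *
snap('wrist','wrist11.png')
E
```

```text
time: 29.0
tool_pos: [0.5442, -0.1521, 0.0743]
ee_rot: [3.138, 0.005, 1.655]
wrist_force: [0.3, -1.2, -0.4]
width: 0.0941
q [-0.371  0.189  1.549 -0.003  1.397 -0.454] p [ 0.544 -0.152  0.074]
target q [array([-0.374,  0.194,  1.558, -0.   ,  1.389, -0.46 ])] p [ 0.542 -0.152  0.067]
shift now-frame [ 0.011 -0.088  0.291] | in target frame [ 0.01  -0.087  0.292] | rot units [ 0.042  0.062 -0.025] norm 0.07881322501307347
```

View pics/wrist11.png

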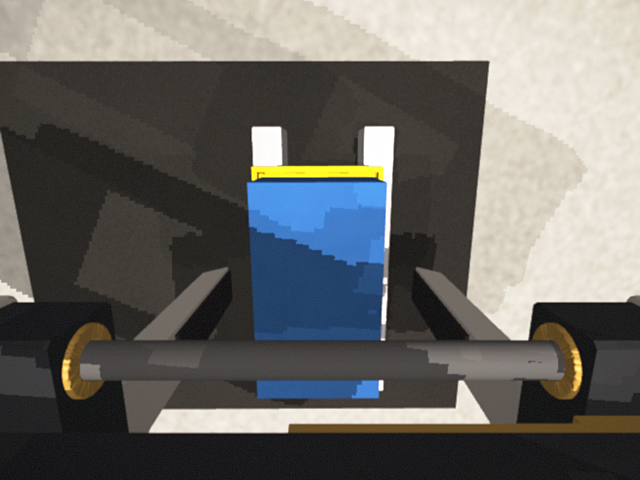

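```bash
python3 -m inch '[{"grip":1,"dx":0,"dy":-0.07,"dz":0.22,"rx":0.04,"ry":0.06,"rz":0},{"grip":1,"dx":0,"dy":0,"dz":0,"rx":0,"ry":0,"rz":0},{"grip":0.8,"dx":0,"dy":0,"dz":0,"rx":0,"ry":0,"rz":0},{"grip":0.72,"dx":0,"dy":0,"dz":0,"rx":0,"ry":0,"rz":0},{"grip":0.67,"dx":0,"dy":0,"dz":0,"rx":0,"ry":0,"rz":0},{"grip":0.64,"dx":0,"dy":0,"dz":0,"rx":0,"ry":0,"rz":0},{"grip":0.5,"dx":0,"dy":0,"dz":0,"rx":0,"ry":0,"rz":0},{"grip":0.3,"dx":0,"dy":0,"dz":0,"rx":0,"ry":0,"rz":0},{"grip":0,"dx":0,"dy":0,"dz":0,"rx":0,"ry":0,"rz":0},{"grip":0,"dx":0,"dy":0,"dz":0,"rx":0,"ry":0,"rz":0}]'; python3 down.py .542 -.152 .067
```

```text
time: 30.3
tool_pos: [0.543, -0.153, 0.0706]
ee_rot: [3.14, 0.002, 1.655]
wrist_force: [-0.9, -0.1, -0.1]
width: 0.0594
q [-0.375  0.192  1.553 -0.001  1.394 -0.459] p [ 0.543 -0.153  0.071]
target q [array([-0.374,  0.194,  1.558, -0.   ,  1.389, -0.46 ])] p [ 0.542 -0.152  0.067]
shift now-frame [ 0.043 -0.036  0.145] | in target frame [ 0.043 -0.035  0.145] | rot units [ 0.022  0.018 -0.026] norm 0.038673046866162276
```

```bash
python3 -m inch '[{"grip":0,"dx":0,"dy":0,"dz":-0.15,"rx":0,"ry":0,"rz":0},{"grip":0,"dx":0,"dy":0,"dz":-0.2,"rx":0,"ry":0,"rz":0},{"grip":0,"dx":0,"dy":0,"dz":-0.2,"rx":0,"ry":0,"rz":0},{"grip":0,"dx":0,"dy":0,"dz":-0.2,"rx":0,"ry":0,"rz":0}]'; python3 v.py 6; python3 down.py .543 -.153 .17
```

```text
time: 30.8
tool_pos: [0.5421, -0.1523, 0.0886]
ee_rot: [-3.141, -0.0, 1.655]
wrist_force: [0.3, -0.3, -1.3]
width: 0.0598
q [-0.375  0.178  1.531  0.     1.431 -0.458] p [ 0.543 -0.153  0.089]
target q [array([-0.375,  0.133,  1.418,  0.   ,  1.59 , -0.461])] p [ 0.543 -0.153  0.17 ]
shift now-frame [-0.021  0.014 -3.227] | in target frame [-0.02   0.011 -3.227] | rot units [ 0.013  0.006 -0.026] norm 0.029351837681068065
```

View pics/v6.png

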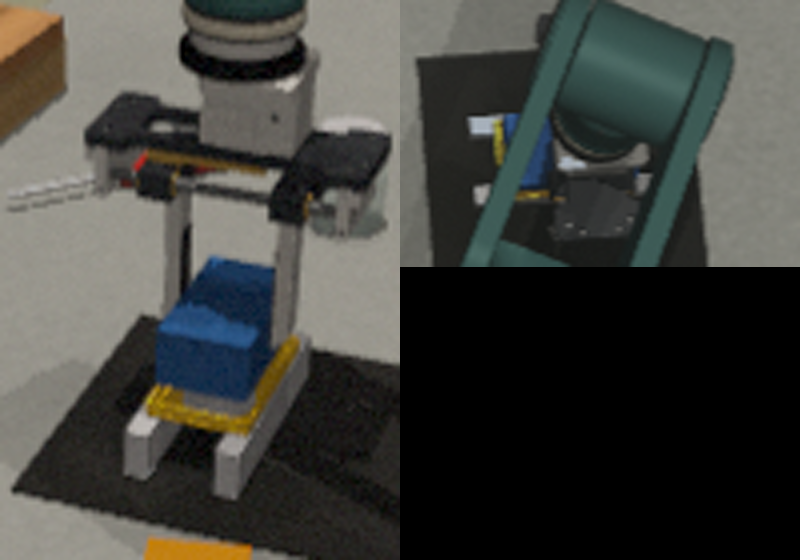

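```bash
python3 -m inch '[{"grip":0,"dx":0,"dy":0,"dz":-0.5,"rx":0,"ry":0,"rz":0},{"grip":0,"dx":0,"dy":0,"dz":-0.7,"rx":0,"ry":0,"rz":0},{"grip":0,"dx":0,"dy":0,"dz":-0.7,"rx":0,"ry":0,"rz":0},{"grip":0,"dx":0,"dy":0,"dz":-0.6,"rx":0,"ry":0,"rz":0},{"grip":0,"dx":0,"dy":0,"dz":-0.2,"rx":0,"ry":0,"rz":0}]'; python3 v.py 7; python3 - <<'E'
from plan import *
print(st+rz(sy)[:2,:2]@[-.073,0])
E
```

```text
time: 31.52
tool_pos: [0.5432, -0.1528, 0.1631]
ee_rot: [3.138, 0.002, 1.655]
wrist_force: [0.0, -0.5, -2.0]
width: 0.0602
[ 0.42  -0.163]
```

View pics/v7.png

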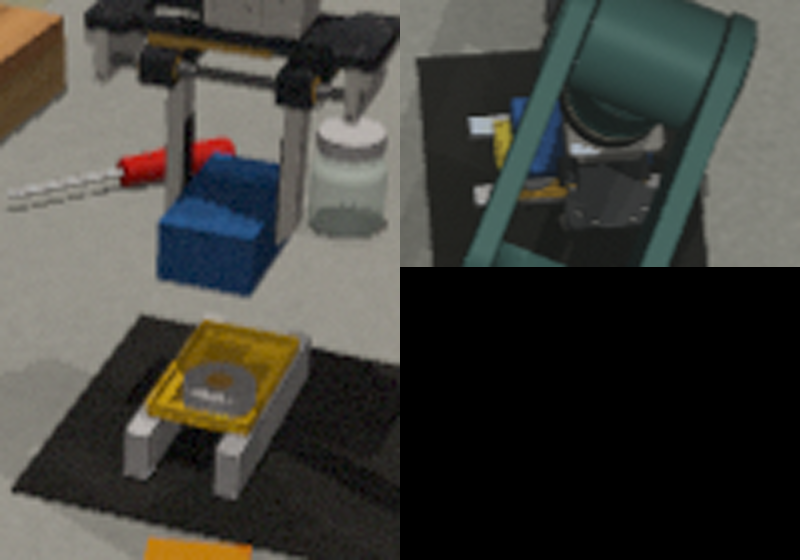

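Box is off; the gear lies in the upturned lid (gear at about (220,385) of the left panel). Now across to the free side.

```bash
python3 -m inch '[{"grip":0,"dx":0,"dy":-0.6,"dz":0,"rx":0,"ry":0,"rz":0},{"grip":0,"dx":0,"dy":-0.9,"dz":0,"rx":0,"ry":0,"rz":0},{"grip":0,"dx":0,"dy":-0.9,"dz":0,"rx":0,"ry":0,"rz":0},{"grip":0,"dx":0,"dy":-0.9,"dz":0,"rx":0,"ry":0,"rz":0},{"grip":0,"dx":0,"dy":-0.9,"dz":0,"rx":0,"ry":0,"rz":0},{"grip":0,"dx":0,"dy":-0.5,"dz":0,"rx":0,"ry":0,"rz":0},{"grip":0,"dx":0,"dy":0,"dz":0,"rx":0,"ry":0,"rz":0}]'; python3 down.py .42 -.163 .04
```

```text
time: 32.5
tool_pos: [0.4145, -0.1611, 0.1559]
ee_rot: [-3.132, -0.004, 1.654]
wrist_force: [0.1, -0.5, -2.5]
width: 0.06
q [-0.497 -0.121  1.702 -0.002  1.571 -0.58 ] p [ 0.414 -0.161  0.156]
target q [array([-0.496, -0.024,  1.852, -0.   ,  1.313, -0.582])] p [ 0.42  -0.163  0.04 ]
shift now-frame [-0.112  0.258  4.632] | in target frame [-0.093  0.215  4.635] | rot units [-0.108 -0.049 -0.033] norm 0.12271120598647635
```

```bash
python3 -m inch '[{"grip":0,"dx":-0.05,"dy":0.1,"dz":0.6,"rx":-0.1,"ry":-0.05,"rz":-0.03},{"grip":0,"dx":-0.05,"dy":0.1,"dz":0.9,"rx":0,"ry":0,"rz":0},{"grip":0,"dx":0,"dy":0,"dz":0.9,"rx":0,"ry":0,"rz":0},{"grip":0,"dx":0,"dy":0,"dz":0.9,"rx":0,"ry":0,"rz":0},{"grip":0,"dx":0,"dy":0,"dz":0.6,"rx":0,"ry":0,"rz":0},{"grip":0,"dx":0,"dy":0,"dz":0.2,"rx":0,"ry":0,"rz":0},{"grip":0,"dx":0,"dy":0,"dz":0,"rx":0,"ry":0,"rz":0}]'; python3 down.py .42 -.163 .0326
```

```text
time: 33.38
tool_pos: [0.4236, -0.1636, 0.0508]
ee_rot: [3.137, 0.001, 1.658]
wrist_force: [0.7, -0.2, -2.1]
width: 0.0597
q [-0.494 -0.031  1.836  0.001  1.332 -0.582] p [ 0.424 -0.164  0.051]
target q [array([-0.496, -0.015,  1.86 , -0.   ,  1.296, -0.582])] p [ 0.42  -0.163  0.033]
shift now-frame [ 0.037 -0.143  0.729] | in target frame [ 0.036 -0.14   0.73 ] | rot units [0.048 0.014 0.01 ] norm 0.051087943457493755
```

```bash
python3 -m inch '[{"grip":0,"dx":0,"dy":-0.05,"dz":0.3,"rx":0.04,"ry":0,"rz":0},{"grip":0,"dx":0,"dy":-0.05,"dz":0.25,"rx":0,"ry":0,"rz":0},{"grip":0,"dx":0,"dy":0,"dz":0,"rx":0,"ry":0,"rz":0}]';  python3 -m inch '[{"grip":0,"dx":0,"dy":0,"dz":0.1,"rx":0,"ry":0,"rz":0},{"grip":0,"dx":0,"dy":0,"dz":0,"rx":0,"ry":0,"rz":0}]';python3 -m inch '[{"grip":0,"dx":0,"dy":0,"dz":0.1,"rx":0,"ry":0,"rz":0},{"grip":0,"dx":0,"dy":0,"dz":0,"rx":0,"ry":0,"rz":0}]'
```

```text
time: 33.75
tool_pos: [0.4222, -0.1645, 0.0379]
ee_rot: [3.138, 0.003, 1.658]
wrist_force: [0.2, -0.6, -2.7]
width: 0.0595
time: 34.0
tool_pos: [0.4224, -0.1646, 0.0356]
ee_rot: [3.137, 0.004, 1.658]
wrist_force: [0.1, -1.0, -1.8]
width: 0.0599
time: 34.25
tool_pos: [0.4226, -0.1647, 0.0332]
ee_rot: [3.137, 0.004, 1.658]
wrist_force: [-0.2, 0.2, -2.6]
width: 0.0596
```

```bash
python3 -m inch '[{"grip":0,"dx":0,"dy":0,"dz":0.08,"rx":0,"ry":0,"rz":0},{"grip":0,"dx":0,"dy":0,"dz":0,"rx":0,"ry":0,"rz":0}]';python3 -m inch '[{"grip":0,"dx":0,"dy":0,"dz":0.08,"rx":0,"ry":0,"rz":0},{"grip":0,"dx":0,"dy":0,"dz":0,"rx":0,"ry":0,"rz":0}]'
```

```text
time: 34.5
tool_pos: [0.4233, -0.1652, 0.0331]
ee_rot: [3.136, 0.005, 1.658]
wrist_force: [-0.3, 0.2, -2.5]
width: 0.0602
time: 34.75
tool_pos: [0.4237, -0.1654, 0.033]
ee_rot: [3.135, 0.005, 1.658]
wrist_force: [0.7, 0.2, -2.4]
width: 0.0596
```

```bash
python3 -m inch '[{"grip":0,"dx":0,"dy":-0.04,"dz":0.12,"rx":0.05,"ry":0,"rz":0},{"grip":0,"dx":0,"dy":0,"dz":0,"rx":0,"ry":0,"rz":0}]'; python3 - <<'E'
from h import *
p=cams.snapshot('side'); im=p['frame'][150:290,300:460,::-1]
cv2.imwrite('pics/s12.png',cv2.resize(im,None,fx=4,fy=4,interpolation=cv2.INTER_CUBIC))
E
```

```text
time: 35.0
tool_pos: [0.4242, -0.1657, 0.033]
ee_rot: [3.137, 0.006, 1.658]
wrist_force: [-0.1, 0.7, -2.0]
width: 0.0598
```

View pics/s12.png

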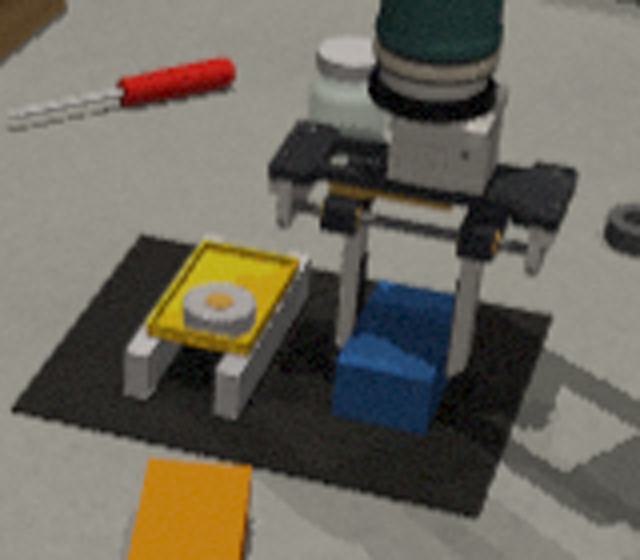

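```bash
python3 -m inch '[{"grip":0.65,"dx":0,"dy":0,"dz":0,"rx":0,"ry":0,"rz":0},{"grip":0.72,"dx":0,"dy":0,"dz":0,"rx":0,"ry":0,"rz":0},{"grip":0.85,"dx":0,"dy":0,"dz":0,"rx":0,"ry":0,"rz":0},{"grip":0.88,"dx":0,"dy":0,"dz":0,"rx":0,"ry":0,"rz":0}]'; python3 -m inch '[{"grip":0.88,"dx":0,"dy":0,"dz":-0.4,"rx":0,"ry":0,"rz":0},{"grip":0.88,"dx":0,"dy":0,"dz":-0.8,"rx":0,"ry":0,"rz":0},{"grip":0.88,"dx":0,"dy":0,"dz":-1,"rx":0,"ry":0,"rz":0},{"grip":0.88,"dx":0,"dy":0,"dz":-1,"rx":0,"ry":0,"rz":0},{"grip":0.88,"dx":0,"dy":0,"dz":-1,"rx":0,"ry":0,"rz":0},{"grip":0.88,"dx":0,"dy":0,"dz":-1,"rx":0,"ry":0,"rz":0},{"grip":0.88,"dx":-1,"dy":-0.6,"dz":-0.8,"rx":0,"ry":0,"rz":0},{"grip":0.88,"dx":-1,"dy":-0.6,"dz":0,"rx":0,"ry":0,"rz":0},{"grip":0.88,"dx":-1,"dy":-0.6,"dz":0,"rx":0,"ry":0,"rz":0},{"grip":0.88,"dx":-1,"dy":-0.6,"dz":0,"rx":0,"ry":0,"rz":0},{"grip":0.88,"dx":0,"dy":0,"dz":0,"rx":0,"ry":0,"rz":0}]'; python3 - <<'E'
from h import *
from plan import st,sy,rz
p=snap('side','side13.png'); im=p['frame'][150:290,300:460,::-1]
cv2.imwrite('pics/s13.png',cv2.resize(im,None,fx=4,fy=4,interpolation=cv2.INTER_CUBIC))
snap('top','top13.png')
E
```

```text
time: 35.55
tool_pos: [0.4243, -0.166, 0.0319]
ee_rot: [3.137, 0.007, 1.658]
wrist_force: [-0.5, 0.1, 0.2]
width: 0.0819
time: 36.92
tool_pos: [0.3723, -0.2732, 0.1961]
ee_rot: [3.129, 0.014, 1.66]
wrist_force: [-0.6, 0.3, 0.6]
width: 0.0826
```

View pics/s13.png

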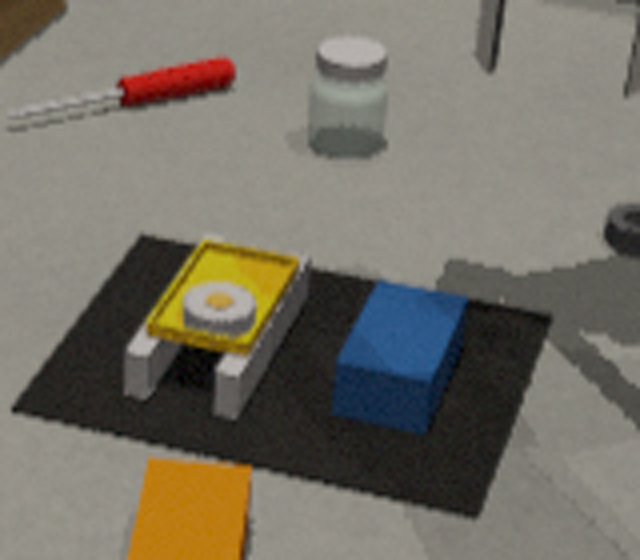

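View pics/top13.png

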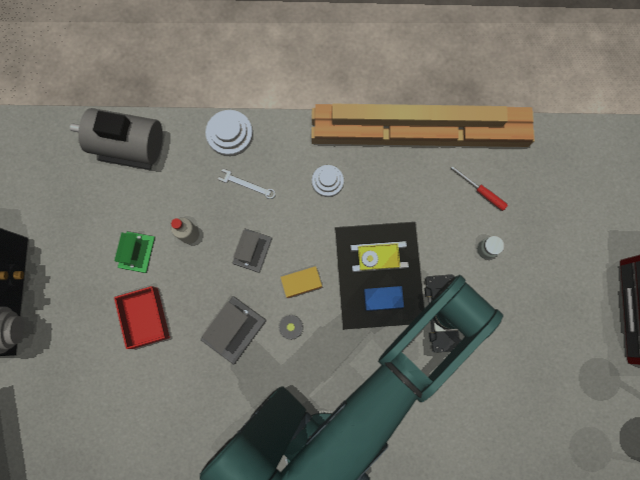

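```bash
python3 - <<'E'
from h import *
from plan import st,sy,rz
p=cams.snapshot('top'); hsv=cv2.cvtColor(p['frame'],cv2.COLOR_RGB2HSV)
for n,lo,hi,z in [('box',(100,100,60),(125,255,255),.044),('lid',(20,120,90),(35,255,255),.045)]:
    m=cv2.inRange(hsv,lo,hi); m[:235]=0;m[325:]=0;m[:,:340]=0;m[:,425:]=0
    r=cv2.minAreaRect(cv2.findNonZero(m)); W=onz(p,r[0],z)[:2]; print(n,r,rz(sy).T[:2,:2]@(W-st))
for n,a,z in [('jar',(493,245),.08),('oil',(181,224),.16),('pulley',(327,178),.048)]:
    print(n,[(np.round(q['pixel']),round(q['score'],2)) for q in spotter.place_of(p,{'jar':'screw_jar'}.get(n,n))])
print(robot.close_job())
E
```

```text
box ((383.6029052734375, 297.8382263183594), (22.01189613342285, 38.3482551574707), 85.60128784179688) [-0.072 -0.001]
lid ((378.571044921875, 256.49493408203125), (23.29778480529785, 40.82455825805664), 85.91438293457031) [0.047 0.003]
jar [(array([482., 251.]), 0.61), (array([380., 259.]), 0.28)]
oil [(array([190., 234.]), 0.72)]
pulley [(array([326., 180.]), 0.6)]
the job is handed in; nothing more can be done
None
```

I finished the job and handed it in at about 37 s of the 69 s allowed. No verdict is reported, so this rests on my own checks.

**What I did:** I pinched the blue box and its yellow lid shut by the overhanging end and lifted it off the small grey rest. I rolled it over, put its far lid edge down on the bars, and eased it flat on the lower finger by opening the gripper slowly. Then I backed out, lifted the blue box straight up, and stood it mouth down on the free side of the mat.

**Last checks (pictures):**

| Item | Position in the stand's frame (x, y) | Limits |
|---|---|---|
| Lid, upside down on both bars, gear lying in it | about (47, 3) mm | x 20 to 80, y ±45 mm |
| Empty box, mouth down on the mat | about (-72, -1) mm | x -125 to -20, y ±80 mm |

- **Arm:** it stands clear at a height of about 0.2 m, with nearly zero wrist force.
- **Pulley, oil bottle and screw jar:** they look unmoved in the pictures. The network put the pulley and oil bottle within a few pixels of where it first found them. It put the jar 4 px from its first position, with a moderate score of 0.61.

**Checks that disagreed:**
- The top camera, wrist camera and arm pose differed by 2 to 3 mm on where the box was. I took a middle value for the second grasp.
- When I set the empty box down, the wrist force barely changed. I judged it was on the mat because the arm stopped at the expected height, then confirmed it in the picture after letting go.

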